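# Put the stapler away in its slant case

### The arm

A 7-joint arm with a two-finger parallel gripper is mounted at the origin on a cart in front of the work surface, level with it; the furniture and walls round the work are solid. World frame = base frame: x ahead of the robot, y to its left, z up, the work surface at z = 0. Lengths are in m, angles in rad, forces in N, time in s.
With the tool pointing down it reaches from about 0.4 to 0.85 m from the base axis. Payload 4.5 kg.
Tool frame: the origin (TCP) lies at the centre of the arm's flange, where the gripper is bolted on; the fingertips stand r.tcp_to_tips ahead of it and the grasp point (between the pads) lies 147 mm ahead of it (r.tcp_to_tips is the distance from the TCP to the fingertips, in m); x points along the fingers, y is the direction in which the jaws open and shut, and the axes are right-handed (so a half turn about x gives the same grasp; the last joint's range is limited). The gripper opens to 88 mm and grips with 3 to 60 N. Pads are 18 mm wide; open, the fingers measure 123 mm over their backs; the gripper's body (75 mm by 187 mm) begins 45 mm behind the grasp point.
Start: joints at [1.284, 0.689, -0.195, 1.565, 0.157, 0.902, -0.215], TCP at [0.197, -0.593, 0.405] pointing down, gripper open.
Joint ranges: [-3.01, 3.01], [-0.46, 2.08], [-1.47, 1.51], [0.13, 2.56], [-1, 4.14], [0.04, 2.09], [-2.66, 2.66]. Speed limits (rad/s): [2.57, 2.57, 3.14, 3.14, 3.14, 3.14, 3.14].

### API

Orientations are given as a unit quaternion [x, y, z, w].
In Python, from plant import r, eyes gives the robot as it stands.
- The arm moves only by the tool carry_out, never from a script. Its argument "targets" is text: rows parted by semicolons, each of 5 numbers parted by spaces: the opening, from 0 (shut) to 1 (fully open), then the shift along the tool's x, y, z in mm, then the turn about the tool's x in rad. A call has 1 to 20 rows; each row shifts and turns the commanded pose from where the row before left it, along the tool's axes as they then stand; what a row does not reach is not made up. A row lasts 1/12 s, in which the tool goes at most 41.7 mm and 7.16 degrees, less where a joint would pass 70% of its speed; a pose out of reach is approached as far as the arm can. A call is refused whole if a number of a shift passes 41.7 or a number of a turn 0.125, either way. A call with a gripper value outside its range is refused whole. The fingers move at their own pace and stop on an object; "force" is the grip in N (left out, the last holds). Time passes only in rows, so rows that do not move let the fingers close. It gives the time, the measured TCP pose, the force and the opening at its end, in the units of the state.
- r.get_state(): the state, without advancing time (a new reading comes with each control period).
- eyes.snapshot(name): name is "scene" or "top" or "wrist"; returns (picture, depth): 420x560x3 uint8, blue, green, red; 420x560 float32, m along the optical axis (not along the pixel's ray), 0 where there is no reading.
- eyes.camera_params(name): a dict with "intrinsics" (3x3 intrinsics, pixels), "dist_coeffs" ([k1, k2, p1, p2, k3] as OpenCV has them; the pictures are not rectified), "rvec" (rotation vector, rad) and "tvec" (3), from world to camera coordinates, as OpenCV has them; the wrist camera has in their place "T_tool_cam" (4x4, takes a point from camera to tool coordinates, whose origin is the TCP and whose axes are the tool frame's). Camera axes: x right, y down, z forward; pixel columns grow to the right and rows downward; lengths in m; the calibration is good to about 2 mm. A picture is of the moment at which its call begins: read the wrist's pose just before it. camera_params takes no time and is no camera call.
- r.finish_job(): hands the job in, once; it reports no verdict.
The state is a dict: "clock": time; "q": joint angles; "qd": joint speeds; "joint_torque": joint torques, N m; "tool_pos": TCP position; "eef_rot": TCP orientation; "contact_force": force on the tool from outside, world axes, zero at the start; "moment": the same for the moment, N m; "opening": opening from 0.0 (shut) to 1.0 (fully open).
Only numpy, scipy, OpenCV 4.12 (cv2) and the standard library are available. Lean on these libraries where they do the work, as an engineer would, in place of code of your own. Each camera call takes 0.05 s, during which the arm holds its last target.

### The job

Slide back the cover of the sloping wooden case, lower the stapler gently, right way up, into the cradle inside until it rests on the floor, and slide the cover fully shut again. Leave the other things on the table where they are.

Things in the scene. Friction and masses are not known exactly. Their poses are not given: they have to be found in the camera images.
- stapler: Desk stapler (red arm on a black base) standing on the table: 32 mm wide (x), 138 long (y), 48 tall (z), 0.15 to 0.3 kg, rigid. Origin: centre of its underside. Grip its upper arm, 26 mm wide, at heights 32 to 48 mm; below it the middle is 14 mm wide (23 to 31 mm), the base 32 mm wide and 8 mm thick. Either end may go to either end of the case.
- case: Plywood case, 140 x 170 mm, fixed on a stand, sloping 28 degrees down towards the robot. Origin: centre of the bay's floor inside it, 56 mm above the table. z is square to the slope (up, towards the robot), x runs up the slope, y is level: the way the cover opens, to the robot's left. Its walls and lips reach z = 73 mm; two runners for the open cover reach y = 257 mm.
- bay (a point): Centre of the bay's floor, under the cover; axes as the case's. Four grey blocks, 50 mm high, leave a slot for the stapler 44 mm wide (x) and 154 mm long (y), centred here; between the blocks a finger well crosses it, full depth: x = -62 to 62 mm (between the lips above it, -59 to 59), y = -30 to 30 mm. The shut cover's underside is at z = 57 mm.
- cover_grip (a point): Point to grip on the cover's upright rib, 11 mm below its top. The plywood rib stands on the middle of the cover: 14 mm thick in the case's y, 56 mm long in its x, from z = 63 to 93 mm above the bay's floor. It slides with the cover along the case's y; with the cover shut this point is at (0, 6, 82) mm in the case frame.
- cover (a joint): How far the cover has slid open along the case's y, in m: 0 = shut against its stop, 0.160 = fully open, which uncovers the whole bay (the uncovered length is about the joint value). It slides with about 1.5 N friction, carries no spring and stays where it is left.
- label_roll: Yellow roll of labels, 80 mm across, 50 mm tall, standing near the stapler; a bystander. Origin: centre of its underside.
- marker: Marker pen, 17 x 135 x 16 mm, lying in front of the case; a bystander.
- scissors: Scissors, 87 x 199 x 9 mm, lying at the left; a bystander.

How it is judged:
By the outcome, as a careful person would: the job done as asked, in the order asked, and still so for the second after the job is handed in, with the robot touching nothing.
It also fails if it takes over 67 s, if anything falls off the work surface, if the arm or the gripper's body presses on something with over 40 N, if the wrist force passes 120 N, or if a joint passes its speed limit or range.

## Working session

There is one attempt and no reset: what is moved stays moved. The work goes in short steps, Python scripts to look and compute and a tool call to move; the robot and the scene stay as the last step left them, time stands still between calls to the robot, and variables do not carry over. Pictures are saved under pics/ and viewed, and the job is handed in when it is done.

Besides the shell and the picture viewer there is one more tool, called after ">>>" as name(argument=value, ...) on one line, values as JSON. carry_out: Moves the arm, as the interface text tells. Its arguments: {"type":"object","properties":{"targets":{"type":"string"},"force":{"type":"number"}},"required":["targets"]}

```bash
ls; mkdir -p pics
python3 - <<'E'
from plant import r, eyes
import cv2,numpy as np
print(r.get_state(), r.tcp_to_tips)
for n in("scene","top"):
    p,d=eyes.snapshot(n); cv2.imwrite(f"pics/{n}0.png",p); np.save(f"pics/{n}0.npy",d)
    print(n,eyes.camera_params(n))
print(eyes.camera_params("wrist"))
E
```

```text
pics
{'clock': 0.0, 'q': array([ 1.28381513,  0.68992505, -0.19449378,  1.56634544,  0.1573127 ,
        0.90250196, -0.21510846]), 'qd': array([ 0.00111245, -0.00080969, -0.00067384,  0.0019908 , -0.00091059,
       -0.00022021,  0.00085646]), 'joint_torque': array([ 3.84640352e-04, -5.27560902e+01, -1.26691326e+00, -1.53427094e+01,
       -5.26429131e-02,  6.52789648e-03,  1.31022980e-04]), 'tool_pos': array([ 0.19692599, -0.59281408,  0.40394567]), 'eef_rot': array([-0.6978707 , -0.11356421,  0.69818312, -0.11233873]), 'contact_force': array([ 0.31497773, -0.04295657,  0.36427719]), 'moment': array([ 0.02894556,  0.00798564, -0.04799166]), 'opening': 0.9983470422100351} 0.166
scene {'intrinsics': array([[485.37610878,   0.        , 275.68585911],
       [  0.        , 485.37610878, 203.30188153],
       [  0.        ,   0.        ,   1.        ]]), 'dist_coeffs': array([-0.07898406,  0.        ,  0.        ,  0.        ,  0.        ]), 'rvec': array([ 1.00501953, -2.24518632,  1.21177603]), 'tvec': array([0.32232618, 0.27886671, 0.90267723])}
top {'intrinsics': array([[407.664923 
[... 248 characters left out ...]
239, -2.16616406,  0.15634936]), 'tvec': array([0.00293322, 0.54479194, 0.99358829])}
{'intrinsics': array([[360.70024564,   0.        , 280.29903278],
       [  0.        , 360.70024564, 212.98302277],
       [  0.        ,   0.        ,   1.        ]]), 'dist_coeffs': array([-0.01640151,  0.        ,  0.        ,  0.        ,  0.        ]), 'T_tool_cam': array([[ 6.64560251e-04, -2.70299704e-01,  9.62776001e-01,
         2.07105830e-02],
       [ 9.99998114e-01,  1.93671876e-03, -1.46518494e-04,
        -6.54684540e-04],
       [-1.82502244e-03,  9.62774282e-01,  2.70300481e-01,
        -6.83137322e-02],
       [ 0.00000000e+00,  0.00000000e+00,  0.00000000e+00,
         1.00000000e+00]])}
```

View pics/scene0.png

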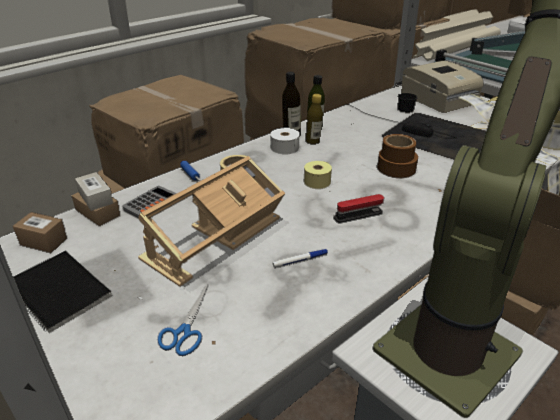

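View pics/top0.png

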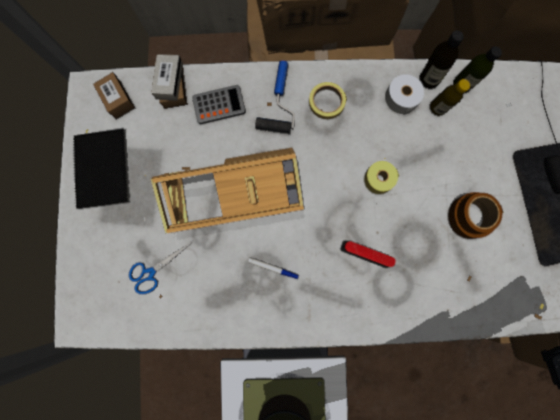

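Run:
```python
import cv2
p=cv2.imread("pics/top0.png")
a=cv2.resize(p[145:240,145:310],None,fx=4.8,fy=4.8,interpolation=cv2.INTER_CUBIC);cv2.imwrite("pics/c1.png",a)
a=cv2.resize(p[155:275,330:410],None,fx=5,fy=5,interpolation=cv2.INTER_CUBIC);cv2.imwrite("pics/c2.png",a)
p=cv2.imread("pics/scene0.png")
a=cv2.resize(p[145:285,130:290],None,fx=4.2,fy=4.2,interpolation=cv2.INTER_CUBIC);cv2.imwrite("pics/c3.png",a)
```

```text
(no output)
```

View pics/c1.png

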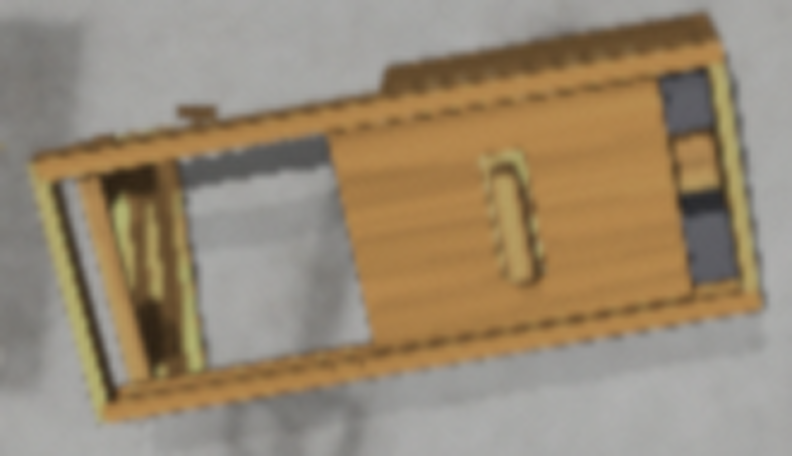

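View pics/c2.png

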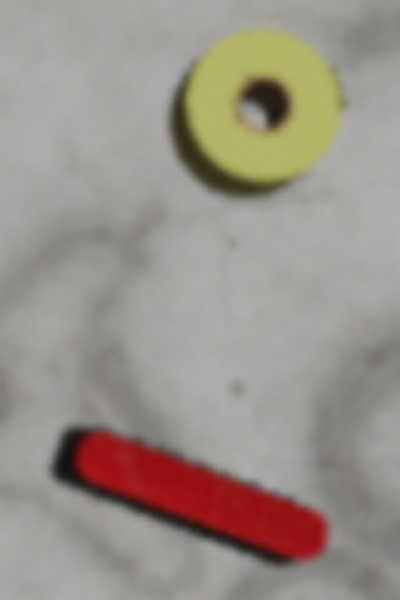

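View pics/c3.png

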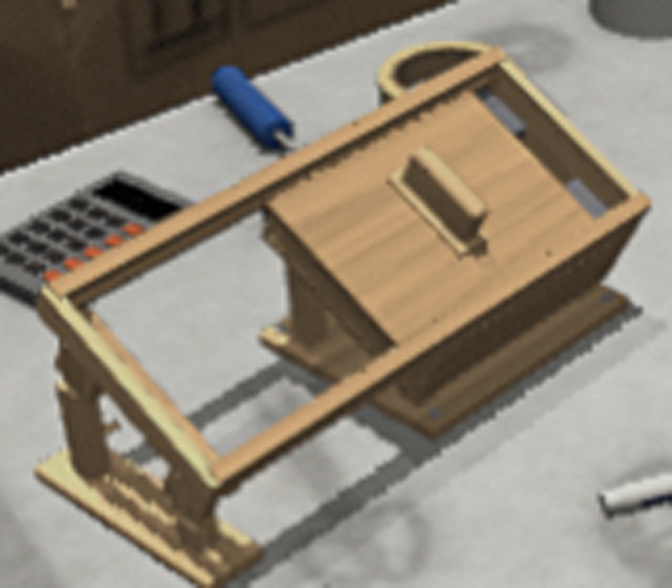

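```bash
cat > h.py <<'E'
import cv2,numpy as np
from scipy.spatial.transform import Rotation as R
from scipy.optimize import least_squares
from plant import r,eyes
A=np.radians(28)
def case_T(x,y,yaw):
    T=np.eye(4);T[:3,:3]=R.from_euler('z',yaw).as_matrix()@np.array([[np.cos(A),0,-np.sin(A)],[0,1,0],[np.sin(A),0,np.cos(A)]])
    T[:3,3]=[x,y,.056];return T
def ext(n,tool=None):
    c=eyes.camera_params(n)
    if n=="wrist":
        T=np.linalg.inv(tool@c["T_tool_cam"]);return c,T
    T=np.eye(4);T[:3,:3]=cv2.Rodrigues(c["rvec"])[0];T[:3,3]=c["tvec"];return c,T
def proj(n,P,tool=None):
    c,T=ext(n,tool)
    return cv2.projectPoints(np.asarray(P,float).reshape(-1,3),cv2.Rodrigues(T[:3,:3])[0],T[:3,3],c["intrinsics"],c["dist_coeffs"])[0].reshape(-1,2)
def cloud(n,d,uv,tool=None):
    c,T=ext(n,tool);uv=np.asarray(uv,float)
    z=d[uv[:,1].astype(int),uv[:,0].astype(int)]
    u=cv2.undistortPoints(uv.reshape(-1,1,2),c["intrinsics"],c["dist_coeffs"]).reshape(-1,2)
    P=np.c_[u*z[:,None],z]; Ti=np.linalg.inv(T)
    return (P@Ti[:3,:3].T+Ti[:3,3])[z>0]
def tool_T(s=None):
    s=s or r.get_state();T=np.eye(4);T[:3,:3]=R.from_quat(s["eef_rot"]).as_matrix();T[:3,3]=s["tool_pos"];return T
def onplane(n,uv,z,tool=None):
    c,T=ext(n,tool);Ti=np.linalg.inv(T)
    u=cv2.undistortPoints(np.asarray(uv,float).reshape(-1,1,2),c["intrinsics"],c["dist_coeffs"]).reshape(-1,2)
    D=np.c_[u,np.ones(len(u))]@Ti[:3,:3].T;o=Ti[:3,3];k=(z-o[2])/D[:,2]
    return o+D*k[:,None]
E
python3 - <<'E'
from h import *
C=np.array([[70,257,73],[-70,257,73],[-70,-85,73],[70,-85,73]])/1e3
ut=np.array([[32,158],[100,418],[765,303],[720,45]])/4.8+[145,145]
us=np.array([[40,292],[212,480],[650,205],[503,52]])/4.2+[130,145]
def W(T,P): return P@T[:3,:3].T+T[:3,3]
for sel in("t","s","ts"):
    def f(p):
        T=case_T(*p);return np.concatenate([(proj("top",W(T,C))-ut).ravel() if "t" in sel else [],(proj("scene",W(T,C))-us).ravel() if "s" in sel else []])
    o=least_squares(f,[.55,.1,.1]);print(sel,o.x,np.round(o.fun,1))
T=case_T(*o.x)
d=np.load("pics/top0.npy");p=cv2.imread("pics/top0.png")
# depth cloud in case frame: rib/cover
vv,uu=np.mgrid[148:238,150:308];P=cloud("top",d,np.c_[uu.ravel(),vv.ravel()])
Q=(P-T[:3,3])@T[:3,:3]
m=(abs(Q[:,0])<.03)&(Q[:,2]>.075)&(Q[:,1]>-.07)&(Q[:,1]<.24);print("rib",Q[m].mean(0),np.ptp(Q[m],0),m.sum())
m=(abs(Q[:,0])<.05)&(Q[:,2]>.05)&(Q[:,2]<.07);print("cover",np.percentile(Q[m][:,1],[0,2,98,100]),Q[m].mean(0))
ds=np.load("pics/scene0.npy");vv,uu=np.mgrid[145:285,130:290];P=cloud("scene",ds,np.c_[uu.ravel(),vv.ravel()]);Q=(P-T[:3,3])@T[:3,:3]
m=(abs(Q[:,0])<.03)&(Q[:,2]>.075)&(Q[:,1]>-.07)&(Q[:,1]<.24);print("rib s",Q[m].mean(0),np.ptp(Q[m],0),m.sum())
# stapler
for n,b in(("top",(230,280,330,410)),("scene",(180,240,320,400))):
    p=cv2.imread(f"pics/{n}0.png").astype(int);d=np.load(f"pics/{n}0.npy")
    vv,uu=np.mgrid[b[0]:b[1],b[2]:b[3]];q=p[vv,uu]
    red=(q[...,2]>120)&(q[...,1]<70)
    P=cloud(n,d,np.c_[uu[red],vv[red]]);zt=np.percentile(P[:,2],90);print(n,"red n",len(P),"z",zt,P[:,2].min())
    P=P[P[:,2]>.040]
    rc=cv2.minAreaRect((P[:,:2]*1000).astype(np.float32));print(rc,P.mean(0))
    H=onplane(n,np.c_[uu[red],vv[red]],.047);rc=cv2.minAreaRect((H[:,:2]*1000).astype(np.float32));print(' plane',rc)
    dark=(q.max(-1)<60)
    H=onplane(n,np.c_[uu[dark],vv[dark]],.006);rc=cv2.minAreaRect((H[:,:2]*1000).astype(np.float32));print(' dark',rc)
E
```

```text
t [0.60426383 0.0334243  0.14271045] [-0.8 -0.1 -0.3  0.5 -0.1  1.   1.1 -1.4]
s [0.59657222 0.03782237 0.13959596] [-0.4 -1.3 -0.1  2.1  1.3 -0.2 -0.8 -1.8]
ts [0.6022621  0.03455031 0.14154861] [-1.3  0.6 -0.8  1.2 -0.6  1.9  0.7 -0.5 -0.2 -2.9  0.   0.1  0.8 -1.6
 -1.3 -3. ]
rib [0.00294455 0.03047114 0.09163784] [0.05642384 0.01399151 0.02136473] 152
cover [-0.08476873 -0.07289914  0.25020188  0.25862943] [0.00121387 0.04090521 0.06250715]
rib s [-0.00305083  0.03691928  0.0877406 ] [0.05593036 0.01708557 0.02161499] 197
top red n 503 z 0.051676478758856656 0.04297744924245661
((410.54302978515625, -226.89443969726562), (128.96328735351562, 25.905054092407227), 67.54254150390625) [ 0.41051279 -0.22623461  0.04937045]
 plane ((410.50738525390625, -227.11080932617188), (129.67933654785156, 25.402318954467773), 67.53062438964844)
 dark ((403.10498046875, -213.99501037597656), (124.90926361083984, 25.42732810974121), 55.50510787963867)
scene red n 243 z 0.04927743542996079 0.04466699857542866
((405.57806396484375, -224.4054718017578), (128.4268035888672, 26.923948287963867), 68.05521392822266) [ 0.40619963 -0.22358466  0.04761392]
 plane ((406.40185546875, -225.0100860595703), (125.94148254394531, 24.04557228088379), 67.33253479003906)
 dark ((410.7071228027344, -227.35247802734375), (142.379150390625, 69.08943176269531), 57.41267395019531)
```

```bash
cat >> h.py <<'E'
CASE=case_T(.6023,.0346,.1415)
def W(T,P): return np.asarray(P)@T[:3,:3].T+T[:3,3]
def plan(goal_grasp, yaw_y=None, T=None):
    """goal grasp point world (m), desired tool-y heading (rad, mod pi); prints turn then shift in turned tool axes, mm"""
    T=tool_T() if T is None else T; Rm=T[:3,:3]; turn=0
    if yaw_y is not None:
        h=np.arctan2(Rm[1,1],Rm[0,1]); dh=(yaw_y-h+np.pi/2)%np.pi-np.pi/2
        turn=-dh   # x down: +turn about x lowers heading
    R2=Rm@R.from_rotvec([turn,0,0]).as_matrix()
    g=T[:3,3]+.147*Rm[:,0]
    print("turn",round(turn,3),"shift mm",np.round(R2.T@(np.asarray(goal_grasp)-g)*1e3,1),"grasp now",np.round(g,4))
E
python3 - <<'E'
from h import *
print(tool_T().round(3))
g=W(CASE,[0,.034,.082]);print(g)
plan(g+[0,0,.12],.1415+np.pi/2)
E
```

```text
[[-0.001  0.315 -0.949  0.197]
 [ 0.002 -0.949 -0.315 -0.593]
 [-1.    -0.002  0.     0.404]
 [ 0.     0.     0.     1.   ]]
[0.55939312 0.06283107 0.1284017 ]
turn 0.179 shift mm [   9.4 -597.8 -451.4] grasp now [ 0.1969 -0.5926  0.257 ]
```

>>> carry_out(targets="1 0 0 0 0.09;1 0 0 0 0.089;1 0 -33 -25 0;1 0 -33 -25 0;1 0 -33 -25 0;1 0 -33 -25 0;1 0 -33 -25 0;1 0 -33 -25 0;1 0 -33 -25 0;1 0 -33 -25 0;1 0 -33 -25 0;1 0 -33 -25 0;1 0 -33 -25 0;1 0 -33 -25 0;1 0 -33 -25 0;1 0 -33 -25 0;1 0 -33 -25 0;1 0 -33 -25 0;1 0 -33 -25 0;1 0 0 0 0")

```text
clock: 1.77
tool_pos: [0.5415, 0.032, 0.4046]
eef_rot: [0.707, 0.057, -0.703, 0.052]
contact_force: [0.6, 1.3, 0.3]
opening: 1.0
```

Run:
```python
from h import *
s=r.get_state();T=tool_T(s);np.save("pics/w1T.npy",T)
p,d=eyes.snapshot("wrist");cv2.imwrite("pics/w1.png",p);np.save("pics/w1.npy",d)
print(s["q"].round(3),T.round(3))
g=W(CASE,[0,.034,.082]);plan(g+[0,0,.007],.1415+np.pi/2)
```

```text
[-0.098  0.577 -0.072  1.822  0.049  0.739 -1.61 ] [[ 0.004  0.154 -0.988  0.542]
 [ 0.007 -0.988 -0.154  0.032]
 [-1.    -0.006 -0.005  0.405]
 [ 0.     0.     0.     1.   ]]
turn 0.009 shift mm [122.1 -31.2 -23.8] grasp now [0.5401 0.0282 0.2573]
```

View pics/w1.png

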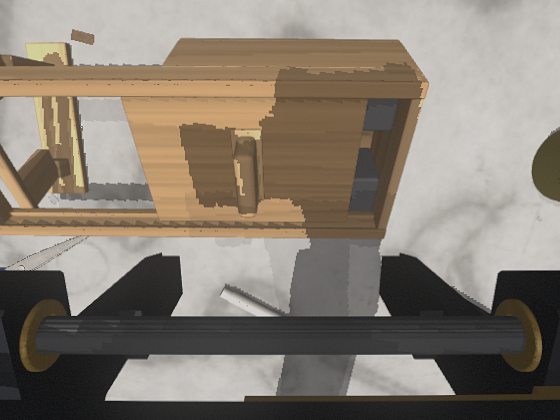

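Run:
```python
from h import *
T=np.load("pics/w1T.npy");d=np.load("pics/w1.npy")
vv,uu=np.mgrid[30:245,0:450];P=cloud("wrist",d,np.c_[uu.ravel(),vv.ravel()],T)
Q=(P-CASE[:3,3])@CASE[:3,:3]
m=(abs(Q[:,0])<.045)&(Q[:,2]>.055)&(Q[:,2]<.07)&(Q[:,1]>-.04)&(Q[:,1]<.1)
c=Q[m];A_=np.c_[c[:,:2],np.ones(len(c))];k=np.linalg.lstsq(A_,c[:,2],rcond=None)[0];print("cover plane",k, len(c))
m=(abs(Q[:,0])<.045)&(Q[:,2]>.088)&(Q[:,1]>-.04)&(Q[:,1]<.1);c=Q[m]
print("rib top",c.mean(0),c.min(0),c.max(0),m.sum(), cv2.minAreaRect((c[:,:2]*1e3).astype(np.float32)))
# rim top: z~73
m=(Q[:,2]>.069)&(Q[:,2]<.079)&(abs(Q[:,0])>.05)
for s in(1,-1):
    c=Q[m&(s*Q[:,0]>0)];print("rim",s,np.percentile(c[:,0],[1,99]),np.median(c[:,2]),"y",c[:,1].min(),c[:,1].max())
    for lo in(-.08,0,.1):
        e=c[(c[:,1]>lo)&(c[:,1]<lo+.06)]
        if len(e): print("   ",lo,np.percentile(e[:,0],[1,99]).round(4),np.median(e[:,2]).round(4))
```

```text
cover plane [0.00602295 0.00515324 0.06280056] 16809
rib top [0.00346732 0.03273797 0.09180571] [-0.02778218  0.02603679  0.08805847] [0.0275853  0.0403017  0.09420552] 1225 ((-0.08318328857421875, 33.140541076660156), (55.35137939453125, 14.095149993896484), 0.32872527837753296)
rim 1 [0.05453306 0.06970917] 0.07262642592675746 y -0.08153570344160625 0.18729517114499533
    -0.08 [0.0514 0.07  ] 0.0722
    0 [0.0582 0.0694] 0.0726
    0.1 [0.0579 0.0689] 0.0729
rim -1 [-0.07090977 -0.05551172] 0.07251018663927816 y -0.08221028797960897 0.254267196858839
    -0.08 [-0.0694 -0.0514] 0.072
    0 [-0.0699 -0.0588] 0.0723
    0.1 [-0.0705 -0.0594] 0.0728
```

```bash
sed -i 's/^CASE=.*/CASE=case_T(.6023,.0346,.147)/' h.py
python3 - <<'E'
from h import *
g=W(CASE,[0,.033,.082]);print(g);plan(g+[0,0,.007],.147+np.pi/2)
E
```

```text
[0.55938497 0.06160544 0.1284017 ]
turn 0.004 shift mm [122.1 -29.8 -23.7] grasp now [0.5401 0.0282 0.2573]
```

>>> carry_out(targets="1 0 -15 -12 0.004;1 0 -15 -12 0;1 24 0 0 0;1 24 0 0 0;1 24 0 0 0;1 24 0 0 0;1 13 0 0 0;1 7 0 0 0;1 4 0 0 0;1 0 0 0 0;1 0 0 0 0")

```text
clock: 2.73
tool_pos: [0.5584, 0.055, 0.2853]
eef_rot: [0.706, 0.048, -0.705, 0.049]
contact_force: [-0.2, -0.4, 0.1]
opening: 0.999
```

Run:
```python
from h import *
T=tool_T();p,d=eyes.snapshot("wrist");cv2.imwrite("pics/w2.png",p)
g=W(CASE,[0,.033,.082]);plan(g+[0,0,.007],.147+np.pi/2); print(r.get_state()["contact_force"])
```

```text
turn -0.01 shift mm [ 3.2 -6.3 -1.6] grasp now [0.5587 0.0551 0.1386]
[ 0.65752992 -0.01766876 -0.29488199]
```

View pics/w2.png

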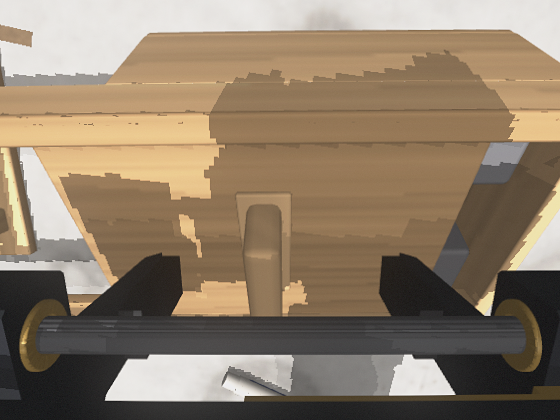

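>>> carry_out(targets="1 3 -6 -1 -0.008;1 0 0 0 0;0 0 0 0 0;0 0 0 0 0;0 0 0 0 0;0 0 0 0 0;0 0 0 0 0;0 0 0 0 0;0 0 0 0 0;0 0 0 0 0;0 0 0 0 0", force=25)

```text
clock: 3.7
tool_pos: [0.5583, 0.0614, 0.2817]
eef_rot: [0.705, 0.051, -0.705, 0.052]
contact_force: [-0.3, 0.3, 0.2]
opening: 0.341
```

>>> carry_out(targets="0 0 0 0 0;0 0 0 0 0;0 0 0 0 0;0 0 0 0 0;0 0 0 0 0")

```text
clock: 4.12
tool_pos: [0.5583, 0.0615, 0.2817]
eef_rot: [0.705, 0.052, -0.705, 0.052]
contact_force: [-0.3, 0.1, -0.4]
opening: 0.153
```

Run:
```python
from h import *
T=tool_T();print(T.round(4)); v=CASE[:3,1];print(v, T[:3,:3].T@v*133)
g=T[:3,3]+.147*T[:3,0];print((g-CASE[:3,3])@CASE[:3,:3])
```

```text
[[ 1.000e-04  1.454e-01 -9.894e-01  5.583e-01]
 [-1.000e-04 -9.894e-01 -1.454e-01  6.150e-02]
 [-1.000e+00  1.000e-04 -1.000e-04  2.817e-01]
 [ 0.000e+00  0.000e+00  0.000e+00  1.000e+00]]
[-0.14647115  0.98921494  0.        ] [-1.28583693e-02 -1.32999925e+02  1.41059818e-01]
[0.00200966 0.03299313 0.08808269]
```

>>> carry_out(targets="0 0 -6 0 0;0 0 -12 0 0;0 0 -12 0 0;0 0 -12 0 0;0 0 -12 0 0;0 0 -12 0 0;0 0 -12 0 0;0 0 -12 0 0;0 0 -12 0 0;0 0 -12 0 0;0 0 -10 0 0;0 0 -5 0 0;0 0 -2 0 0;0 0 -2 0 0;0 0 0 0 0;0 0 0 0 0")

```text
clock: 5.45
tool_pos: [0.5388, 0.1931, 0.2817]
eef_rot: [-0.705, -0.052, 0.705, -0.051]
contact_force: [-1.4, 0.3, 0.6]
opening: 0.155
```

>>> carry_out(targets="1 0 0 0 0;1 0 0 0 0;1 0 0 0 0;1 0 0 0 0;1 0 0 0 0;1 -10 0 0 0;1 -35 0 0 0;1 -35 0 0 0;1 -30 20 0 0;1 0 40 0 0;1 0 40 0 0;1 0 40 0 0;1 0 20 0 0;1 0 0 0 0;1 0 0 0 0")

```text
clock: 6.7
tool_pos: [0.5623, 0.0333, 0.3924]
eef_rot: [0.706, 0.05, -0.705, 0.05]
contact_force: [-0.6, 1.2, -0.8]
opening: 0.997
```

Run:
```python
from h import *
s=r.get_state();T=tool_T(s);np.save("pics/w3T.npy",T);p,d=eyes.snapshot("wrist");cv2.imwrite("pics/w3.png",p);np.save("pics/w3.npy",d)
print(s["q"].round(3))
plan([.4085,-.2258,.15],0)
```

```text
[-0.121  0.619 -0.034  1.775  0.03   0.748 -1.598]
turn -1.425 shift mm [  94.9 -153.8  261.3] grasp now [0.5622 0.0354 0.2452]
```

View pics/w3.png

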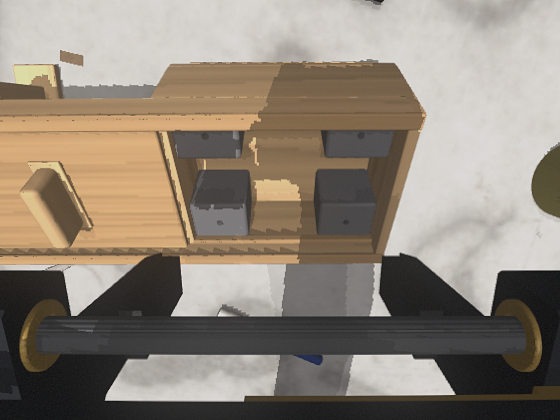

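>>> carry_out(targets="1 0 0 0 -0.115;1 0 0 0 -0.115;1 0 0 0 -0.115;1 0 0 0 -0.115;1 0 0 0 -0.115;1 0 0 0 -0.115;1 0 0 0 -0.115;1 0 0 0 -0.115;1 0 0 0 -0.11;1 0 0 0 0")

```text
clock: 7.58
tool_pos: [0.562, 0.037, 0.392]
eef_rot: [0.587, 0.394, -0.587, 0.394]
contact_force: [-0.2, 0.4, -0.6]
opening: 0.998
```

Run:
```python
from h import *
s=r.get_state();print(s["q"].round(3),tool_T(s).round(3))
plan([.4085,-.2258,.20],-.392)
# bay from w3 depth
T=np.load("pics/w3T.npy");d=np.load("pics/w3.npy")
vv,uu=np.mgrid[60:265,100:430];P=cloud("wrist",d,np.c_[uu.ravel(),vv.ravel()],T)
Q=(P-CASE[:3,3])@CASE[:3,:3]
m=(Q[:,2]>.044)&(Q[:,2]<.056)&(abs(Q[:,0])<.058)&(abs(Q[:,1])<.077);c=Q[m]
for sx in(1,-1):
  for sy in(1,-1):
    e=c[(sx*c[:,0]>0)&(sy*c[:,1]>0)];print(sx,sy,len(e),np.percentile(e[:,0],[2,98]).round(4),np.percentile(e[:,1],[2,98]).round(4),np.median(e[:,2]).round(4))
m=(abs(Q[:,0])<.018)&(abs(Q[:,1])<.03)&(Q[:,2]<.02);print("floor",Q[m].mean(0))
m=(Q[:,2]>.069)&(Q[:,2]<.079)&(abs(Q[:,0])>.05)
for s_ in(1,-1):
    c=Q[m&(s_*Q[:,0]>0)];print("rim",s_,np.percentile(c[:,0],[1,99]),np.median(c[:,2]),"y",c[:,1].min())
```

```text
[ 0.059  0.636 -0.345  1.765  0.284  0.789 -0.814] [[-0.     0.925 -0.379  0.562]
 [ 0.002 -0.379 -0.925  0.037]
 [-1.    -0.001 -0.001  0.392]
 [ 0.     0.     0.     1.   ]]
turn 0.003 shift mm [ 44.5 -41.3 301.8] grasp now [0.562  0.0372 0.245 ]
1 1 1737 [0.0234 0.0459] [0.0345 0.0762] 0.0493
1 -1 2090 [0.0073 0.0456] [-0.0735 -0.0267] 0.0492
-1 1 2194 [-0.0579 -0.0213] [0.007 0.076] 0.0489
-1 -1 2568 [-0.0578 -0.0088] [-0.0735 -0.009 ] 0.0487
floor [-0.00011481  0.0001621  -0.00060378]
rim 1 [0.05355374 0.07057089] 0.07205324142572314 y -0.080688185292908
rim -1 [-0.0690341 -0.0540424] 0.07164055087264934 y -0.0809491481416956
```

>>> carry_out(targets="1 0 -3 25 0;1 3 -4 30 0;1 4 -4 30 0;1 4 -4 30 0;1 4 -4 30 0;1 4 -4 30 0;1 4 -4 30 0;1 4 -4 30 0;1 4 -4 30 0;1 4 -4 25 0;1 0 -2 12 0;1 0 0 0 0;1 0 0 0 0")

```text
clock: 8.67
tool_pos: [0.4088, -0.2275, 0.357]
eef_rot: [0.589, 0.392, -0.588, 0.392]
contact_force: [0.7, 1.0, -0.3]
opening: 1.0
```

Run:
```python
from h import *
s=r.get_state();T=tool_T(s);np.save("pics/w4T.npy",T);p,d=eyes.snapshot("wrist");cv2.imwrite("pics/w4.png",p);np.save("pics/w4.npy",d)
print(s["q"].round(3))
plan([.4085,-.2258,.20],-.392)
q=p.astype(int);red=(q[...,2]>110)&(q[...,1]<70)&(q[...,0]<70)
v,u=np.nonzero(red);P=cloud("wrist",d,np.c_[u,v],T);print(len(P),np.percentile(P[:,2],[5,50,95]))
P=P[(P[:,2]>.043)&(P[:,2]<.056)];print(cv2.minAreaRect((P[:,:2]*1e3).astype(np.float32)),P.mean(0))
H=onplane("wrist",np.c_[u,v],.048,T);print(cv2.minAreaRect((H[:,:2]*1e3).astype(np.float32)))
```

```text
[ 0.639  0.584 -0.355  2.073  0.378  0.545 -0.385]
turn -0.002 shift mm [10.1 -1.3 -0.4] grasp now [ 0.4095 -0.2267  0.2101]
1614 [0.0466185 0.0478181 0.0490242]
((420.4156799316406, -195.12814331054688), (67.32281494140625, 24.969789505004883), 67.44963836669922) [ 0.42322361 -0.18633291  0.04783641]
((420.4961242675781, -195.22608947753906), (67.51903533935547, 24.775638580322266), 66.70745086669922)
```

View pics/w4.png

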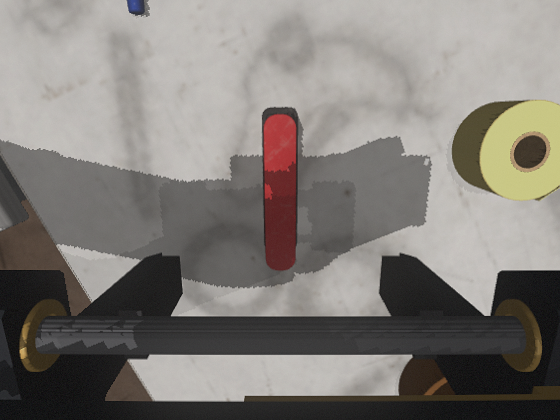

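Run:
```python
from h import *
T=np.load("pics/w4T.npy");p=cv2.imread("pics/w4.png");d=np.load("pics/w4.npy")
q=p.astype(int);red=(q[...,2]>60)&(q[...,1]<q[...,2]*.45)&(q[...,0]<q[...,2]*.45)
red[:90]=0;red[285:]=0;red[:,:240]=0;red[:,320:]=0
v,u=np.nonzero(red);print(u.min(),u.max(),v.min(),v.max())
P=cloud("wrist",d,np.c_[u,v],T);P=P[(P[:,2]>.043)&(P[:,2]<.056)];rc=cv2.minAreaRect((P[:,:2]*1e3).astype(np.float32));print(rc,P.mean(0))
H=onplane("wrist",np.c_[u,v],.048,T);print(cv2.minAreaRect((H[:,:2]*1e3).astype(np.float32)))
plan([rc[0][0]/1e3,rc[0][1]/1e3,.041],np.radians(rc[2]-90))
```

```text
264 295 114 269
((408.5227966308594, -224.3583984375), (130.47201538085938, 25.114604949951172), 67.98059844970703) [ 0.41186009 -0.21633005  0.0477601 ]
((408.4713439941406, -223.98367309570312), (129.8500518798828, 25.35820960998535), 68.00794219970703)
turn -0.01 shift mm [169.1  -2.   -1.6] grasp now [ 0.4095 -0.2267  0.2101]
```

>>> carry_out(targets="1 20 -2 -1.5 -0.01;1 30 0 0 0;1 30 0 0 0;1 30 0 0 0;1 26 0 0 0;1 15 0 0 0;1 10 0 0 0;1 5 0 0 0;1 0 0 0 0;1 0 0 0 0")

```text
clock: 9.55
tool_pos: [0.4078, -0.2251, 0.191]
eef_rot: [0.586, 0.395, -0.586, 0.396]
contact_force: [0.4, -0.5, 0.0]
opening: 1.003
```

Run:
```python
from h import *
plan([.4085,-.2243,.044],np.radians(-22))
```

```text
turn 0.001 shift mm [-0.   0.2 -1. ] grasp now [ 0.4079 -0.2251  0.044 ]
```

>>> carry_out(targets="0 0 0 -1 0;0 0 0 0 0;0 0 0 0 0;0 0 0 0 0;0 0 0 0 0;0 0 0 0 0;0 0 0 0 0;0 0 0 0 0;0 0 0 0 0;0 0 0 0 0;0 0 0 0 0;0 0 0 0 0;0 0 0 0 0;0 0 0 0 0", force=30)

```text
clock: 10.72
tool_pos: [0.4076, -0.2252, 0.1908]
eef_rot: [0.587, 0.395, -0.586, 0.395]
contact_force: [2.2, -0.7, 0.6]
opening: 0.287
```

>>> carry_out(targets="0 -5 0 0 0;0 -15 0 0 0;0 -25 0 0 0;0 -30 0 0 0;0 -30 0 0 0;0 -30 0 0 0;0 -30 0 0 0;0 -30 0 0 0;0 0 0 0 -0.11;0 0 0 0 -0.11;0 0 0 0 -0.11;0 0 0 0 -0.1;0 0 0 0 -0.1;0 0 0 0 0")

```text
clock: 11.88
tool_pos: [0.406, -0.2251, 0.3854]
eef_rot: [0.461, 0.536, -0.462, 0.535]
contact_force: [0.5, -0.7, -3.2]
opening: 0.292
```

Run:
```python
from h import *
s=r.get_state();print(s["q"].round(3),tool_T(s).round(3),s["opening"],s["contact_force"],s["moment"])
plan([.5,.074,.30],.147)
p,_=eyes.snapshot("scene");cv2.imwrite("pics/s5.png",p)
```

```text
[ 0.785  0.565 -0.585  2.043  0.492  0.676  0.026] [[-0.003  0.989  0.147  0.406]
 [ 0.001  0.147 -0.989 -0.225]
 [-1.    -0.003 -0.001  0.385]
 [ 0.     0.     0.     1.   ]] 0.2919422438651065 [ 0.49362239 -0.74786344 -3.2402745 ] [-0.03534562 -0.174063   -0.03385981]
turn 0.001 shift mm [ -61.7  137.  -282. ] grasp now [ 0.4056 -0.225   0.2384]
```

View pics/s5.png

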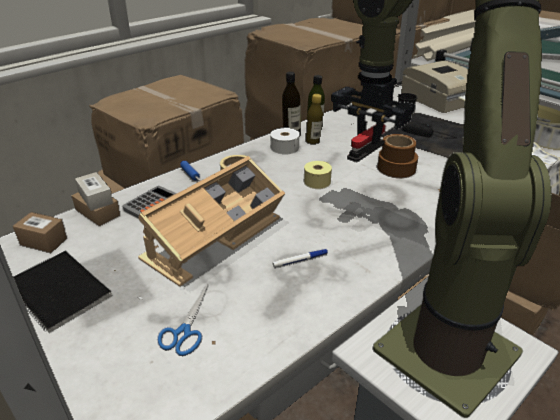

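>>> carry_out(targets="0 -10 6 -14 0;0 -10 13 -27 0;0 -10 13 -27 0;0 -10 13 -27 0;0 -10 13 -27 0;0 -10 13 -27 0;0 -10 13 -27 0;0 -10 13 -27 0;0 -10 13 -27 0;0 -10 13 -27 0;0 -20 8 -20 0;0 -25 0 -4 0;0 -25 0 0 0;0 -25 0 0 0;0 -25 0 0 0;0 -25 0 0 0;0 -25 0 0 0;0 -25 0 0 0;0 -25 0 0 0;0 0 0 0 0")

```text
clock: 13.6
tool_pos: [0.4952, 0.0739, 0.7105]
eef_rot: [0.465, 0.534, -0.46, 0.536]
contact_force: [1.2, 0.6, -1.9]
opening: 0.291
```

Run:
```python
from h import *
s=r.get_state();print(s["q"].round(3),tool_T(s).round(3),s["opening"],s["contact_force"],s["moment"])
```

```text
[ 0.211  0.328 -0.697  1.328  0.209  1.55  -0.317] [[ 0.008  0.989  0.145  0.495]
 [ 0.003  0.145 -0.989  0.074]
 [-1.     0.008 -0.002  0.71 ]
 [ 0.     0.     0.     1.   ]] 0.2906395726745822 [ 1.19148222  0.62639235 -1.88929657] [ 0.06418079 -0.10533886 -0.01841506]
```

>>> carry_out(targets="0 -20 0 0 0;0 -20 0 0 0;0 -20 0 0 0;0 -20 0 0 0;0 -20 0 0 0;0 -20 0 0 0;0 -20 0 0 0;0 -20 0 0 0;0 0 0 0 0")

```text
clock: 14.35
tool_pos: [0.4955, 0.0732, 0.8676]
eef_rot: [0.464, 0.535, -0.461, 0.536]
contact_force: [-0.3, 0.7, -2.4]
opening: 0.296
```

Run:
```python
from h import *
s=r.get_state();print(s["q"].round(3),tool_T(s).round(3))
```

```text
[ 0.07   0.377 -0.667  0.762  0.261  2.059 -0.291] [[ 0.004  0.989  0.145  0.495]
 [ 0.002  0.145 -0.989  0.073]
 [-1.     0.004 -0.002  0.868]
 [ 0.     0.     0.     1.   ]]
```

Near the joint‑6 limit (2.09). Now a small push beyond, to see how "as far as the arm can" behaves.

>>> carry_out(targets="0 -15 0 0 0;0 -15 0 0 0;0 -15 0 0 0;0 0 0 0 0")

```text
clock: 14.68
tool_pos: [0.5021, 0.0698, 0.8721]
eef_rot: [0.458, 0.537, -0.473, 0.528]
contact_force: [-0.1, -0.0, -3.2]
opening: 0.293
```

Run:
```python
from h import *
s=r.get_state();print(s["q"].round(3),tool_T(s).round(4))
```

```text
[-0.185  0.37  -0.101  0.717  0.043  2.08  -0.125] [[-0.0229  0.9908  0.1332  0.5021]
 [-0.0075  0.1331 -0.9911  0.0698]
 [-0.9997 -0.0237  0.0044  0.8721]
 [ 0.      0.      0.      1.    ]]
```

>>> carry_out(targets="0 0 0 0 0;0 0 0 0 0")

```text
clock: 14.85
tool_pos: [0.5013, 0.0723, 0.8727]
eef_rot: [0.457, 0.541, -0.468, 0.529]
contact_force: [0.5, 0.8, -2.9]
opening: 0.289
```

Run:
```python
from h import *
s=r.get_state();print(s["q"].round(3),tool_T(s).round(4))
```

```text
[-0.178  0.369 -0.124  0.715  0.046  2.081 -0.127] [[-0.023   0.9892  0.1446  0.5013]
 [-0.0021  0.1446 -0.9895  0.0723]
 [-0.9997 -0.023  -0.0013  0.8727]
 [ 0.      0.      0.      1.    ]]
```

>>> carry_out(targets="0 0 15 0 0;0 0 15 0 0;0 0 15 0 0;0 0 0 0 0")

```text
clock: 15.18
tool_pos: [0.5404, 0.0769, 0.8605]
eef_rot: [0.459, 0.539, -0.467, 0.53]
contact_force: [1.3, 0.2, -3.8]
opening: 0.291
```

Run:
```python
from h import *
s=r.get_state();print(s["q"].round(3),tool_T(s).round(4))
```

```text
[-0.318  0.456  0.258  0.627 -0.131  2.087 -0.005] [[-1.840e-02  9.896e-01  1.426e-01  5.404e-01]
 [-1.000e-04  1.426e-01 -9.898e-01  7.690e-02]
 [-9.998e-01 -1.820e-02 -2.500e-03  8.605e-01]
 [ 0.000e+00  0.000e+00  0.000e+00  1.000e+00]]
```

Run:
```python
from h import *
D=np.array([[.690,1.566,.6246,.404],[.619,1.775,.5633,.3924],[.577,1.822,.5425,.4046],[.369,.715,.5065,.8727]])
def f(p):
    a,b,k,o=p;s=D[:,0]+D[:,1]
    return np.r_[a*np.sin(D[:,0])+b*np.sin(s)+o-D[:,2],k+a*np.cos(D[:,0])+b*np.cos(s)-D[:,3]]
o=least_squares(f,[.4,.4,.2,0]);print(o.x,o.fun.round(4))
P=[]
for n in("scene","top"):
    d=np.load(f"pics/{n}0.npy");vv,uu=np.mgrid[0:420,0:560];P.append(cloud(n,d,np.c_[uu.ravel(),vv.ravel()]))
P=np.vstack(P)
for ylo in np.arange(-.4,.6,.1):
    m=(P[:,1]>ylo)&(P[:,1]<ylo+.1)&(P[:,0]>.75)
    print(round(ylo,1),[ (round(x,2),round(np.percentile(P[m&(P[:,0]>x)&(P[:,0]<x+.1)][:,2],99),2)) for x in(.75,.85,.95,1.05,1.15) if (m&(P[:,0]>x)&(P[:,0]<x+.1)).sum()>5])
```

```text
[ 0.56797568  0.34330157  0.18215424 -0.0009165 ] [ 0.0018 -0.0013 -0.0014  0.0009 -0.001   0.0006  0.0007 -0.0002]
-0.4 [(0.75, np.float64(0.05)), (0.85, np.float64(0.05)), (0.95, np.float64(0.01)), (1.05, np.float64(0.1)), (1.15, np.float64(0.1))]
-0.3 [(0.75, np.float64(0.01)), (0.85, np.float64(0.01)), (0.95, np.float64(0.0)), (1.05, np.float64(0.1)), (1.15, np.float64(0.11))]
-0.2 [(0.75, np.float64(0.03)), (0.85, np.float64(0.03)), (0.95, np.float64(0.0)), (1.05, np.float64(0.1)), (1.15, np.float64(0.11))]
-0.1 [(0.75, np.float64(0.03)), (0.85, np.float64(0.03)), (0.95, np.float64(0.01)), (1.05, np.float64(0.1)), (1.15, np.float64(0.11))]
-0.0 [(0.75, np.float64(0.03)), (0.85, np.float64(0.02)), (0.95, np.float64(0.0)), (1.05, np.float64(0.1)), (1.15, np.float64(0.1))]
0.1 [(0.75, np.float64(0.02)), (0.85, np.float64(0.02)), (0.95, np.float64(0.0)), (1.15, np.float64(-0.29))]
0.2 [(0.75, np.float64(0.1)), (0.85, np.float64(0.1)), (0.95, np.float64(0.0))]
0.3 [(0.75, np.float64(0.1)), (0.85, np.float64(0.1)), (0.95, np.float64(0.0))]
0.4 [(0.75, np.float64(0.06)), (0.85, np.float64(0.06)), (0.95, np.float64(0.0))]
0.5 [(0.75, np.float64(0.02)), (0.85, np.float64(0.01)), (0.95, np.float64(0.0))]
```

>>> carry_out(targets="0 10 5 0 0;0 20 10 0 0;0 30 15 0 0;0 30 20 0 0;0 30 25 0 0;0 30 25 0 0;0 30 25 0 0;0 30 25 0 0;0 30 25 0 0;0 30 25 0 0;0 30 25 0 0;0 20 20 0 0;0 15 20 0 0;0 0 15 0 0;0 0 0 0 0")

```text
clock: 16.43
tool_pos: [0.8124, 0.1146, 0.5189]
eef_rot: [0.46, 0.54, -0.467, 0.527]
contact_force: [0.1, -1.4, -3.6]
opening: 0.291
```

```bash
cat > st.py <<'E'
from h import *
s=r.get_state();T=tool_T(s);x=T[:3,0];g=T[:3,3]+.147*x
u=R.from_euler('z',-.147).as_matrix()@x
print("q",s["q"].round(3),"\nTCP",T[:3,3].round(4),"tilt out deg",np.degrees(np.arctan2(u[0],-u[2])).round(2),"side deg",np.degrees(np.arcsin(u[1])).round(2),"y-elev/head deg",np.degrees(np.arctan2(T[1,1],T[0,1])).round(2),np.degrees(np.arcsin(T[2,2])).round(2),"op",round(s["opening"],3),"F",s["contact_force"].round(1))
E
python3 st.py
```

```text
q [-0.233  1.024  0.211  0.455 -0.188  1.691  0.   ] 
TCP [0.8124 0.1146 0.5189] tilt out deg -1.14 side deg 0.41 y-elev/head deg 8.09 -0.4 op 0.291 F [ 0.1 -1.4 -3.6]
```

Tilt persisted through the move. Now push outward at full stretch.

>>> carry_out(targets="0 0 15 0 0;0 0 20 0 0;0 0 20 0 0;0 0 20 0 0;0 0 20 0 0;0 0 20 0 0;0 0 20 0 0;0 0 20 0 0;0 0 20 0 0;0 0 20 0 0")

```text
clock: 17.27
tool_pos: [0.8645, 0.121, 0.4857]
eef_rot: [0.491, 0.512, -0.437, 0.553]
contact_force: [-0.0, 0.2, -2.9]
opening: 0.291
```

```bash
python3 st.py
```

```text
q [-0.223  1.225  0.89   0.139 -0.866  1.731  0.024] 
TCP [0.8645 0.121  0.4857] tilt out deg 5.54 side deg 0.32 y-elev/head deg 7.87 -0.38 op 0.291 F [-0.   0.2 -2.9]
```

>>> carry_out(targets="0 0 25 0 0;0 0 25 0 0;0 0 25 0 0;0 0 25 0 0;0 0 25 0 0;0 0 25 0 0;0 0 25 0 0;0 0 25 0 0;0 0 25 0 0;0 0 25 0 0")

```text
clock: 18.1
tool_pos: [0.8996, 0.1281, 0.4612]
eef_rot: [0.529, 0.469, -0.389, 0.59]
contact_force: [0.8, -0.5, -2.2]
opening: 0.289
```

```bash
python3 st.py
```

```text
q [-0.225  1.267  1.017  0.136 -0.996  1.539  0.034] 
TCP [0.8996 0.1281 0.4612] tilt out deg 15.01 side deg -0.02 y-elev/head deg 8.11 -0.06 op 0.289 F [ 0.8 -0.5 -2.2]
```

>>> carry_out(targets="0 0 22 0 0;0 0 22 0 0;0 0 22 0 0;0 0 22 0 0;0 0 22 0 0;0 0 22 0 0;0 0 22 0 0;0 0 22 0 0;0 0 22 0 0;0 0 22 0 0")

```text
clock: 18.93
tool_pos: [0.9204, 0.131, 0.4734]
eef_rot: [0.563, 0.429, -0.345, 0.617]
contact_force: [0.8, -0.4, -2.9]
opening: 0.293
```

```bash
python3 st.py
```

```text
q [-0.226  1.262  1.017  0.136 -1.     1.396  0.034] 
TCP [0.9204 0.131  0.4734] tilt out deg 23.51 side deg -0.07 y-elev/head deg 8.09 -0.06 op 0.293 F [ 0.8 -0.4 -2.9]
```

>>> carry_out(targets="0 0 20 0 0;0 0 20 0 0;0 0 20 0 0;0 0 16 0 0;0 0 0 0 0;0 0 0 0 0")

```text
clock: 19.43
tool_pos: [0.9254, 0.1318, 0.4835]
eef_rot: [0.573, 0.415, -0.329, 0.625]
contact_force: [-0.4, 0.4, -3.3]
opening: 0.288
```

```bash
python3 st.py
```

```text
q [-0.226  1.254  1.016  0.136 -1.     1.354  0.034] 
TCP [0.9254 0.1318 0.4835] tilt out deg 26.35 side deg -0.08 y-elev/head deg 8.1 -0.06 op 0.288 F [-0.4  0.4 -3.3]
```

>>> carry_out(targets="0 0 20 0 0;0 0 18 0 0;0 0 0 0 0")

```text
clock: 19.68
tool_pos: [0.9277, 0.1322, 0.4902]
eef_rot: [0.579, 0.407, -0.321, 0.63]
contact_force: [-0.4, 0.3, -2.9]
opening: 0.294
```

```bash
python3 st.py; sed -i 's/^CASE=.*/CASE=case_T(.6023+.0005-.0003,.0346+.002,.147)/' h.py
python3 - <<'E'
from h import *
T=tool_T();x=T[:3,:3]
def go(c): # case grasp point target -> shift
    g=T[:3,3]+.147*T[:3,0];return np.round(T[:3,:3].T@(W(CASE,c)-g)*1e3,1)
print(go([0,0,.16]),go([0,0,.044]))
print((T[:3,:3].T@CASE[:3,:3]).round(3))
E
```

```text
q [-0.226  1.249  1.016  0.135 -1.     1.333  0.034] 
TCP [0.9277 0.1322 0.4902] tilt out deg 27.9 side deg -0.09 y-elev/head deg 8.11 -0.05 op 0.294 F [-0.4  0.3 -2.9]
[ -80.3 -499.9   49.2] [  35.7 -499.6   49. ]
[[-0.002 -0.002 -1.   ]
 [ 1.    -0.005 -0.002]
 [-0.005 -1.     0.002]]
```

>>> carry_out(targets="0 -5 -8 1 0;0 -15 -15 2 0;0 -25 -20 3 0;0 -25 -25 3 0;0 -10 -30 3 0;0 0 -30 3 0;0 0 -30 3 0;0 0 -30 3 0;0 0 -30 3 0;0 0 -30 3 0;0 0 -30 3 0;0 0 -30 3 0;0 0 -30 3 0;0 0 -30 3 0;0 0 -30 3 0;0 0 -30 3 0;0 0 -30 3 0;0 0 -22 0 0;0 0 0 0 0;0 0 0 0 0")

```text
clock: 21.35
tool_pos: [0.5101, 0.0199, 0.3735]
eef_rot: [0.568, 0.425, -0.338, 0.619]
contact_force: [0.8, -1.0, -2.2]
opening: 0.293
```

```bash
python3 st.py
python3 - <<'E'
from h import *
T=tool_T();np.save("pics/w6T.npy",T);p,d=eyes.snapshot("wrist");cv2.imwrite("pics/w6.png",p);np.save("pics/w6.npy",d)
p,_=eyes.snapshot("scene");cv2.imwrite("pics/s6.png",p)
g=T[:3,3]+.147*T[:3,0];print(np.round(T[:3,:3].T@(W(CASE,[0,0,.044])-g)*1e3,1));print((T[:3,:3].T@CASE[:3,:3]).round(3))
E
```

```text
q [-0.152  0.544  0.041  2.146 -1.     0.043  1.012] 
TCP [0.5101 0.0199 0.3735] tilt out deg 24.55 side deg 0.23 y-elev/head deg 8.05 -0.35 op 0.293 F [ 0.8 -1.  -2.2]
[136.9 -49.2  -1.5]
[[-0.06   0.004 -0.998]
 [ 0.998 -0.006 -0.06 ]
 [-0.006 -1.    -0.004]]
```

View pics/w6.png

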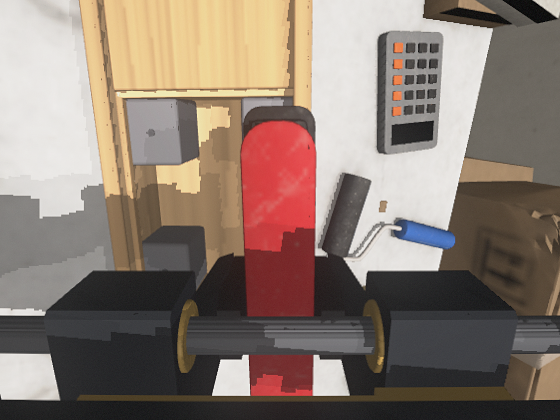

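View pics/s6.png

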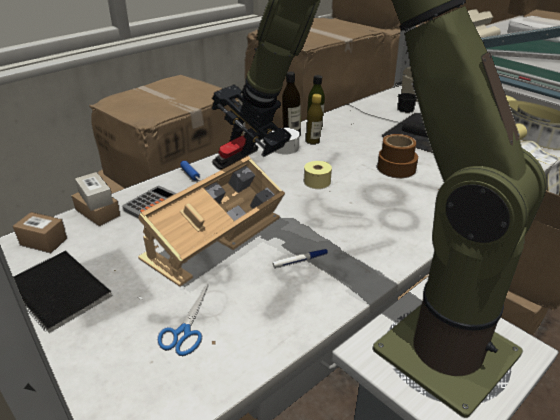

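```bash
cat > kin.py <<'E'
import numpy as np, itertools
from scipy.spatial.transform import Rotation as R
from scipy.optimize import least_squares
def Rz(a):return R.from_euler('z',a).as_matrix()
def Ry(a):return R.from_euler('y',a).as_matrix()
Q0=R.from_quat
data=[
([1.28381513,.68992505,-.19449378,1.56634544,.1573127,.90250196,-.21510846],[.19692599,-.59281408,.40394567],[-.6978707,-.11356421,.69818312,-.11233873]),
([0.785,0.565,-0.585,2.043,0.492,0.676,0.026],[.406,-.2251,.3854],[.461,.536,-.462,.535]),
([0.059,0.636,-0.345,1.765,0.284,0.789,-0.814],[.562,.037,.392],[.587,.394,-.587,.394]),
([0.639,0.584,-0.355,2.073,0.378,0.545,-0.385],[.4088,-.2275,.357],[.589,.392,-.588,.392]),
([-0.226,1.249,1.016,0.135,-1.,1.333,0.034],[.9277,.1322,.4902],[.579,.407,-.321,.63]),
([-0.152,0.544,0.041,2.146,-1.,0.043,1.012],[.5101,.0199,.3735],[.568,.425,-.338,.619]),
([0.07,0.377,-0.667,0.762,0.261,2.059,-0.291],[.4955,.0732,.8676],[.464,.535,-.461,.536]),
]
def fk(q,p,S):
    h,a,b,w,c7,ox,oe=p
    M=Rz(S[0]*q[0]);t=np.array([0,0,h])+M@[ox,0,0]
    M=M@Ry(q[1])@Rz(S[1]*q[2]);t=t+M@[oe,0,a]
    M=M@Ry(q[3])@Rz(S[2]*q[4]);t=t+M@[-oe,0,b]
    M=M@Ry(q[5])@Rz(S[3]*q[6]+c7);t=t+M@[0,0,w]
    # tool x = z', tool y = x', tool z = y'
    return t,np.c_[M[:,2],M[:,0],M[:,1]]
def res(p,S):
    o=[]
    for q,t,e in data:
        T,M=fk(q,p,S);o+=list((T-t)*3)+list((R.from_matrix(M)*Q0(e).inv()).as_rotvec())
    return np.array(o)
if __name__=="__main__":
    best=[]
    for S in itertools.product((-1,1),repeat=4):
        for c in(0,np.pi/2,np.pi,-np.pi/2):
            o=least_squares(res,[.31,.568,.343,.126,c,0,0]);best.append((o.cost,S,o.x.round(4),abs(o.fun).max()))
    best.sort(key=lambda z:z[0])
    for b in best[:3]:print(b)
E
python3 kin.py
```

```text
Traceback (most recent call last):
  File "kin.py", line 33, in <module>
    o=least_squares(res,[.31,.568,.343,.126,c,0,0]);best.append((o.cost,S,o.x.round(4),abs(o.fun).max()))
TypeError: res() missing 1 required positional argument: 'S'
```

```bash
sed -i 's/,c,0,0\]);best/,c,0,0],args=(S,));best/' kin.py; python3 kin.py
```

```text
(np.float64(0.04943697552181273), (-1, -1, -1, -1), array([ 0.3792,  0.5084,  0.3271,  0.1575,  3.1413,  0.0577, -0.0082]), np.float64(0.16509953816630912))
(np.float64(0.04943697552181273), (-1, -1, -1, -1), array([ 0.3792,  0.5084,  0.3271,  0.1575,  3.1413,  0.0577, -0.0082]), np.float64(0.16509953838516556))
(np.float64(0.04943697552181275), (-1, -1, -1, -1), array([ 0.3792,  0.5084,  0.3271,  0.1575, -3.1419,  0.0577, -0.0082]), np.float64(0.1650995380306358))
```

Run:
```python
from kin import *
o=least_squares(res,[.31,.568,.343,.126,np.pi,0,0],args=((-1,)*4,));print(o.fun.reshape(-1,6).round(3)/[3,3,3,1,1,1])
```

```text
[[ 0.036       0.01666667  0.00533333  0.         -0.          0.        ]
 [ 0.01566667  0.01733333  0.00866667  0.001       0.001       0.        ]
 [-0.003       0.03366667  0.00733333  0.002      -0.         -0.        ]
 [ 0.01866667  0.02566667  0.00933333 -0.001       0.         -0.001     ]
 [-0.014       0.04033333 -0.01266667 -0.          0.          0.001     ]
 [ 0.00266667  0.055       0.00533333  0.001      -0.          0.001     ]
 [ 0.008       0.02866667 -0.02333333 -0.         -0.         -0.001     ]]
```

```bash
python3 - <<'E'
s=open('kin.py').read().split('def fk')[0]
s=s.replace("]\ndef","]\n",1) if 0 else s
s+='''
data+=[([-0.098,0.577,-0.072,1.822,0.049,0.739,-1.61],[.5415,.032,.4046],None),
([-0.121,0.619,-0.034,1.775,0.03,0.748,-1.598],[.5623,.0333,.3924],None),
([0.211,0.328,-0.697,1.328,0.209,1.55,-0.317],[.4952,.0739,.7105],None),
([-0.178,0.369,-0.124,0.715,0.046,2.081,-0.127],[.5013,.0723,.8727],None),
([-0.318,0.456,0.258,0.627,-0.131,2.087,-0.005],[.5404,.0769,.8605],None),
([-0.233,1.024,0.211,0.455,-0.188,1.691,0.0],[.8124,.1146,.5189],None),
([-0.225,1.267,1.017,0.136,-0.996,1.539,0.034],[.8996,.1281,.4612],None)]
def fk(q,p):
    M=Rz(-q[0]);t=np.array([0,0,p[0]])+M@[p[1],p[2],0]
    M=M@Ry(q[1])@Rz(-q[2]);t=t+M@[p[3],p[4],p[5]]
    M=M@Ry(q[3])@Rz(-q[4]);t=t+M@[p[6],p[7],p[8]]
    M=M@Ry(q[5])@Rz(-q[6]+np.pi);t=t+M@[0,0,p[9]]
    return t,np.c_[M[:,2],M[:,0],M[:,1]]
def res(p):
    return np.concatenate([fk(q,p)[0]-t for q,t,e in data]+[1e-4*np.array(p)])
o=least_squares(res,[.31,0,0,0,0,.56,0,0,.34,.13],loss="soft_l1",f_scale=.003);P=o.x
if __name__=="__main__":
    print(P.round(4));print(((o.fun[:3*len(data)]).reshape(-1,3)*1e3).round(1))
'''
open('kin.py','w').write(s)
E
python3 kin.py
```

```text
[ 3.462e-01 -3.000e-04 -1.870e-02  1.000e-04 -2.720e-02  5.640e-01
 -1.000e-04 -2.000e-04  3.447e-01  1.599e-01]
[[-0.  -0.1 -0.1]
 [ 0.2  0.1 -0.2]
 [ 0.   0.2 -0. ]
 [-0.3 -0.2 -0. ]
 [-0.1  0.2 -0.1]
 [-0.   0.1  0.3]
 [ 0.1 -0.3 -0. ]
 [ 0.2  0.2 -0.2]
 [-0.2  0.1  0. ]
 [ 0.1 -0.1 -0. ]
 [-0.3 -0.1  0.4]
 [ 0.1  0.  -0.2]
 [-0.1  0.3  0. ]
 [ 0.1 -0.4  0.1]]
```

```bash
cat > ik.py <<'E'
from kin import *
from h import CASE,W
LO=np.array([-3.01,-.46,-1.47,.13,-1,.04,-2.66])+.02;HI=np.array([3.01,2.08,1.51,2.56,4.14,2.09,2.66])-.02
def toolR(flip=0,tilt=None):
    C=CASE[:3,:3]
    M=np.c_[-C[:,2],C[:,0],-C[:,1]]
    return M@R.from_rotvec([np.pi*flip,0,0]).as_matrix()
def ik(t,M,q0):
    f=lambda q:np.r_[(fk(q,P)[0]-t)*5,R.from_matrix(M.T@fk(q,P)[1]).as_rotvec(),1e-3*(q-q0)]
    return least_squares(f,np.clip(q0,LO+1e-3,HI-1e-3),bounds=(LO,HI))
if __name__=="__main__":
    rng=np.random.default_rng(0)
    for z in(.191,.30):
        t=W(CASE,[0,0,z])
        for fl in(0,1):
            sols=[]
            for i in range(60):
                q0=rng.uniform(LO,HI);o=ik(t,toolR(fl),q0)
                if np.abs(o.fun[:6]).max()<.01: sols.append(o.x.round(2))
            print(z,fl,len(sols))
            for s in sorted(sols,key=lambda s:abs(s[2]))[:5]:print("   ",s)
E
python3 ik.py
```

```text
0.191 0 39
    [ 0.05  0.88 -0.3   2.24  2.71  0.49 -2.64]
    [-0.33  0.91  0.33  2.26  3.6   0.56  2.64]
    [-0.33  0.91  0.33  2.26  3.6   0.56  2.64]
    [-0.33  0.91  0.33  2.26  3.6   0.56  2.64]
    [-0.33  0.91  0.33  2.26  3.6   0.56  2.64]
0.191 1 35
    [-0.13  0.87 -0.    2.25  3.15  0.47  0.  ]
    [-0.12  0.87 -0.02  2.25  3.13  0.47  0.03]
    [-0.11  0.87 -0.04  2.25  3.09  0.47  0.07]
    [-0.1   0.87 -0.05  2.25  3.07  0.46  0.09]
    [-0.05  0.87 -0.14  2.25  2.94  0.47  0.24]
0.3 0 44
    [-0.31  0.66  0.3   2.36  3.65  0.4   2.64]
    [-0.31  0.66  0.3   2.36  3.65  0.4   2.64]
    [-0.31  0.66  0.3   2.36  3.65  0.4   2.64]
    [-0.31  0.66  0.3   2.36  3.65  0.4   2.64]
    [-0.31  0.66  0.3   2.36  3.65  0.4   2.64]
0.3 1 31
    [-0.12  0.63 -0.02  2.35  3.13  0.33  0.03]
    [-0.16  0.63  0.05  2.35  3.25  0.33 -0.09]
    [-0.01  0.63 -0.19  2.35  2.82  0.33  0.34]
    [ 0.03  0.63 -0.25  2.34  2.71  0.34  0.46]
    [ 0.03  0.63 -0.25  2.34  2.71  0.34  0.46]
```

```bash
cat > sim.py <<'E'
from ik import *
from plant import r
s=r.get_state();M0=R.from_quat(s["eef_rot"]).as_matrix()
def step(q,t,M,n=6,lam=.01):
    # local DLS with clamping
    for _ in range(n):
        f0t,f0M=fk(q,P);e=np.r_[t-f0t,(R.from_matrix(M@f0M.T)).as_rotvec()]
        J=np.zeros((6,7));h=1e-5
        for i in range(7):
            q2=q.copy();q2[i]+=h;a,b=fk(q2,P);J[:,i]=np.r_[(a-f0t)/h,R.from_matrix(b@f0M.T).as_rotvec()/h]
        dq=J.T@np.linalg.solve(J@J.T+lam**2*np.eye(6),e)
        q=np.clip(q+np.clip(dq,-.15,.15),LO-.02,HI+.02)
    return q
def run(q,way,N=20,verbose=1,bound=.15):
    t,M=fk(q,P);t0,out=t,[]
    for w in way:
        t0=fk(q,P)[0]
        for k in range(1,N+1):
            tt=t0+(w-t0)*k/N
            q=step(q,tt,M)
        a,b=fk(q,P)
        print("  ",(w*1e3).round(),q.round(2),"err mm",(np.linalg.norm(a-w)*1e3).round(1),"deg",np.degrees(np.linalg.norm(R.from_matrix(M.T@b).as_rotvec())).round(2))
    return q
if __name__=="__main__":
    q=s["q"].copy();t=fk(q,P)[0];u=np.array([.989,.147,0]);l=np.array([-.147,.989,0])
    for sg in(1,-1):
        for lat in(.15,.25):
            print(sg,lat)
            way=[t+.1*u+[0,0,.03]];way.append(way[-1]+sg*lat*l);way.append(way[-1]-.13*u);way.append(W(CASE,[0,0,.30]));way.append(W(CASE,[0,0,.191]))
            run(q,way)
E
python3 sim.py
```

```text
1 0.15
   [610.  35. 403.] [-0.39  0.64  0.44  1.85 -0.87  0.38  0.82] err mm 0.0 deg 0.0
   [588. 184. 403.] [-0.75  0.69  0.6   1.84 -0.85  0.39  0.55] err mm 0.0 deg 0.0
   [459. 164. 403.] [-0.77  0.51  0.45  2.18 -0.93  0.13  0.63] err mm 0.0 deg 0.0
   [463.  16. 321.] [ 0.19  0.62 -0.49  2.31 -1.    0.04  1.04] err mm 58.9 deg 21.17
   [514.  23. 225.] [ 0.3   0.88 -0.68  2.22 -1.    0.04  1.15] err mm 94.4 deg 33.93
1 0.25
   [610.  35. 403.] [-0.39  0.64  0.44  1.85 -0.87  0.38  0.82] err mm 0.0 deg 0.0
   [573. 282. 403.] [-0.97  0.75  0.73  1.76 -0.83  0.46  0.35] err mm 0.0 deg 0.0
   [445. 263. 403.] [-1.11  0.59  0.67  2.1  -0.88  0.23  0.38] err mm 0.0 deg 0.0
   [463.  16. 321.] [ 0.19  0.62 -0.49  2.31 -1.    0.04  1.04] err mm 58.9 deg 21.16
   [514.  23. 225.] [ 0.3   0.88 -0.68  2.22 -1.    0.04  1.15] err mm 94.4 deg 33.93
-1 0.15
   [610.  35. 403.] [-0.39  0.64  0.44  1.85 -0.87  0.38  0.82] err mm 0.0 deg 0.0
   [ 632. -113.  403.] [-0.07  0.67  0.36  1.74 -0.85  0.48  1.03] err mm 0.0 deg 0.0
   [ 503. -132.  403.] [ 0.12  0.51  0.14  2.07 -0.98  0.28  1.29] err mm 0.0 deg 0.0
   [463.  16. 321.] [ 0.19  0.62 -0.49  2.31 -1.    0.04  1.04] err mm 58.9 deg 21.19
   [514.  23. 225.] [ 0.3   0.88 -0.68  2.22 -1.    0.04  1.15] err mm 94.4 deg 33.93
-1 0.25
   [610.  35. 403.] [-0.39  0.64  0.44  1.85 -0.87  0.38  0.82] err mm 0.0 deg 0.0
   [ 647. -212.  403.] [ 0.1   0.73  0.35  1.61 -0.83  0.6   1.11] err mm 0.0 deg 0.0
   [ 518. -231.  403.] [ 0.27  0.57  0.2   1.93 -0.92  0.43  1.38] err mm 0.0 deg 0.0
   [463.  16. 321.] [ 0.19  0.62 -0.49  2.31 -1.    0.04  1.04] err mm 59.0 deg 21.2
   [514.  23. 225.] [ 0.3   0.88 -0.68  2.22 -1.    0.04  1.15] err mm 94.4 deg 33.93
```

```bash
cat > sim2.py <<'E'
from sim import *
def cmd(q,rows,n=1,lam=.01,iters=4,maxdq=.7/12*np.array([2.57,2.57,3.14,3.14,3.14,3.14,3.14])):
    for x,y,z,a in rows:
        t,M=fk(q,P)
        tt=t+M@np.array([x,y,z])/1e3;MM=M@R.from_rotvec([a,0,0]).as_matrix()
        q2=step(q,tt,MM,iters,lam);d=q2-q;k=min(1,1/np.max(np.abs(d)/maxdq))
        q=q+d*k
    return q
def tilt(q):
    x=Rz(-.147)@fk(q,P)[1][:,0];return np.degrees([np.arctan2(x[0],-x[2]),np.arcsin(x[1])]).round(2)
if __name__=="__main__":
    rows=[(-5,-8,1,0),(-15,-15,2,0),(-25,-20,3,0),(-25,-25,3,0),(-10,-30,3,0)]+[(0,-30,3,0)]*12+[(0,-22,0,0)]
    q0=np.array([-.226,1.249,1.016,.135,-1,1.333,.034])
    for lam in(.003,.01,.03,.1):
        for it in(1,4,20):
            q=cmd(q0,rows,lam=lam,iters=it);print(lam,it,q.round(3),tilt(q),fk(q,P)[0].round(3))
    print("real [-0.152 0.544 0.041 2.146 -1 0.043 1.012] 24.55 .5101 .0199 .3735")
    q0=np.array([-0.233,1.024,.211,.455,-.188,1.691,0.])
    for lam in(.003,.01,.03,.1):
        for it in(1,4,20):
            q=cmd(q0,[(0,15,0,0)]+[(0,20,0,0)]*9,lam=lam,iters=it);print(lam,it,q.round(3),tilt(q),fk(q,P)[0].round(3))
    print("real [-0.223  1.225  0.89   0.139 -0.866  1.731  0.024] 5.5")
E
python3 sim2.py
```

```text
0.003 1 [ 0.165  0.556 -0.295  1.907 -0.975  0.04   1.923] [39.56  6.61] [ 0.607 -0.002  0.437]
0.003 4 [ 0.098  0.58  -0.297  2.25  -1.     0.04   1.166] [18.01 10.79] [0.456 0.03  0.342]
0.003 20 [ 0.154  0.609 -0.448  2.251 -1.     0.04   1.043] [17.12 16.89] [0.45  0.062 0.34 ]
0.01 1 [ 0.07   0.542 -0.125  1.937 -0.991  0.04   1.921] [37.3   1.07] [ 0.597 -0.024  0.43 ]
0.01 4 [ 0.097  0.58  -0.294  2.25  -1.     0.04   1.166] [18.03 10.69] [0.456 0.029 0.342]
0.01 20 [ 0.153  0.609 -0.448  2.251 -1.     0.04   1.043] [17.14 16.87] [0.45  0.062 0.34 ]
0.03 1 [-0.221  0.541  0.278  2.039 -1.     0.116  1.697] [28.83 -6.16] [ 0.553 -0.032  0.408]
0.03 4 [ 0.092  0.576 -0.284  2.25  -1.     0.04   1.169] [18.19 10.28] [0.457 0.028 0.344]
0.03 20 [ 0.152  0.606 -0.444  2.251 -1.     0.04   1.043] [17.25 16.69] [0.45  0.061 0.341]
0.1 1 [-0.611  0.809  0.92   1.661 -1.     0.736  0.906] [21.35 -3.67] [0.657 0.04  0.431]
0.1 4 [-0.123  0.56   0.032  2.163 -1.     0.04   1.166] [22.77 -0.08] [0.503 0.008 0.362]
0.1 20 [ 0.106  0.581 -0.36   2.232 -1.     0.04   1.042] [19.13 13.41] [0.
[... 601 characters left out ...]
58  0.13  -0.931  2.09  -0.999] [-55.5   39.32] [ 0.656 -0.164 -0.133]
0.03 1 [-0.053  1.883  0.187  0.13  -0.327  2.09  -0.313] [-54.48  12.14] [ 0.721  0.006 -0.059]
0.03 4 [-0.02   1.897  0.273  0.13  -0.443  2.09  -0.413] [-54.81  15.55] [ 0.716 -0.016 -0.067]
0.03 20 [ 0.092  1.873  0.51   0.13  -0.776  2.09  -0.622] [-50.48  26.06] [ 0.727 -0.09  -0.039]
0.1 1 [-0.191  1.271  0.207  0.13  -0.215  1.871 -0.052] [-7.31  0.65] [0.85  0.111 0.419]
0.1 4 [-0.172  1.355  0.217  0.13  -0.241  1.99  -0.081] [-18.95   1.54] [0.837 0.095 0.352]
0.1 20 [-0.166  1.371  0.3    0.13  -0.329  2.003 -0.088] [-20.42   2.21] [0.836 0.088 0.343]
real [-0.223  1.225  0.89   0.139 -0.866  1.731  0.024] 5.5
```

```bash
cat > sim3.py <<'E'
from ik import *
LB=LO-.018;HB=HI+.018
MD=.7/12*np.array([2.57,2.57,3.14,3.14,3.14,3.14,3.14])
def jac(q):
    t,M=fk(q,P);J=np.zeros((6,7));h=1e-5
    for i in range(7):
        q2=q.copy();q2[i]+=h;a,b=fk(q2,P);J[:,i]=np.r_[(a-t)/h,R.from_matrix(b@M.T).as_rotvec()/h]
    return t,M,J
from scipy.optimize import lsq_linear
def one(q,x,y,z,a,wp=1.,lam=.02,it=2,reset=True):
    t,M=fk(q,P);tt=t+M@np.array([x,y,z])/1e3;MM=M@R.from_rotvec([a,0,0]).as_matrix();q0=q
    for _ in range(it):
        t,M,J=jac(q);e=np.r_[tt-t,R.from_matrix(MM@M.T).as_rotvec()];Wt=np.r_[[wp]*3,[1]*3]
        A=np.vstack([J*Wt[:,None],lam*np.eye(7)]);b=np.r_[e*Wt,np.zeros(7)]
        lo=np.maximum(LB,q0-MD)-q;hi=np.minimum(HB,q0+MD)-q
        q=q+lsq_linear(A,b,bounds=(np.minimum(lo,-1e-9),np.maximum(hi,1e-9))).x
    return q
def cmd(q,rows,**k):
    for x in rows:q=one(q,*x,**k)
    return q
def tilt(q):
    x=Rz(-.147)@fk(q,P)[1][:,0];return np.degrees([np.arctan2(x[0],-x[2]),np.arcsin(x[1])]).round(2)
if __name__=="__main__":
    rows=[(-5,-8,1,0),(-15,-15,2,0),(-25,-20,3,0),(-25,-25,3,0),(-10,-30,3,0)]+[(0,-30,3,0)]*12+[(0,-22,0,0)]
    q0=np.array([-.226,1.249,1.016,.135,-1,1.333,.034]);q1=np.array([-0.233,1.024,.211,.455,-.188,1.691,0.])
    q2=np.array([0.07,0.377,-.667,.762,.261,2.059,-.291])
    print("real [-0.152 0.544 0.041 2.146 -1 0.043 1.012] 24.55 .5101 .0199 .3735\nreal [-0.223  1.225  0.89   0.139 -0.866  1.731  0.024] 5.5 .8645 .121 .4857")
    print("real [-0.178  0.369 -0.124  0.715  0.046  2.081 -0.127] -1.3")
    for wp in(1,3,10):
        for lam in(.003,.02,.1):
            print(wp,lam)
            for qq,rr in((q0,rows),(q1,[(0,15,0,0)]+[(0,20,0,0)]*9),(q2,[(-15,0,0,0)]*3)):
                q=cmd(qq,rr,wp=wp,lam=lam);print("   ",q.round(3),tilt(q),fk(q,P)[0].round(3))
E
python3 sim3.py
```

```text
real [-0.152 0.544 0.041 2.146 -1 0.043 1.012] 24.55 .5101 .0199 .3735
real [-0.223  1.225  0.89   0.139 -0.866  1.731  0.024] 5.5 .8645 .121 .4857
real [-0.178  0.369 -0.124  0.715  0.046  2.081 -0.127] -1.3
1 0.003
    [-0.155  0.516  0.045  2.143 -0.998  0.042  1.011] [26.42  0.08] [0.511 0.019 0.389]
    [-0.223  1.258  1.014  0.132 -0.99   1.808  0.032] [0.22 0.41] [0.857 0.121 0.464]
    [-0.186  0.345 -0.117  0.699  0.045  2.088 -0.129] [0.62 0.14] [0.487 0.072 0.89 ]
1 0.02
    [-0.155  0.516  0.046  2.142 -0.998  0.042  1.011] [26.42  0.06] [0.511 0.02  0.389]
    [-0.214  1.229  0.487  0.132 -0.476  1.791 -0.011] [0.23 0.4 ] [0.857 0.121 0.464]
    [-0.186  0.345 -0.118  0.699  0.045  2.088 -0.129] [0.64 0.14] [0.487 0.072 0.89 ]
1 0.1
    [-0.335  0.571  0.285  2.025 -0.998  0.181  0.965] [26.3 -0.5] [0.554 0.038 0.393]
    [-0.203  1.217  0.218  0.132 -0.216  1.791 -0.035] [0.26 0.39] [0.857 0.121 0.464]
    [ 0.027  0.356 -0.576  0.727  0.222  2.088 -0.261] [0.73 0.2 ] [0.484 0.071 0.884]
3 0.003
    [-0.149  0.549  0.032  2.185 -0.998  0.042  1.013] [22.11  0.57] [0.492
[... 845 characters left out ...]
1.005  0.132 -0.998  1.12   0.034] [42.79  0.08] [0.947 0.134 0.554]
    [-0.189  0.361 -0.117  0.606  0.049  2.088 -0.126] [5.   0.69] [0.494 0.072 0.91 ]
10 0.02
    [-0.149  0.564  0.029  2.22  -0.998  0.042  1.008] [19.2   0.78] [0.476 0.019 0.349]
    [-0.224  1.202  1.005  0.132 -0.998  1.12   0.034] [42.76  0.07] [0.947 0.134 0.554]
    [-0.189  0.361 -0.117  0.606  0.049  2.088 -0.126] [5.   0.69] [0.494 0.072 0.91 ]
10 0.1
    [-0.159  0.56   0.04   2.222 -0.998  0.042  1.006] [19.37  0.46] [0.475 0.019 0.351]
    [-0.217  1.177  0.543  0.132 -0.521  1.104 -0.008] [42.81  0.  ] [0.947 0.134 0.554]
    [-0.175  0.36  -0.15   0.606  0.063  2.088 -0.135] [5.09 0.75] [0.493 0.072 0.91 ]
```

```bash
cat > try1.py <<'E'
from sim3 import *
from plant import r
q=r.get_state()["q"].copy()
K=dict(wp=2,lam=.015)
def show(l,q):
    t,M=fk(q,P);print(l,q.round(2),tilt(q),t.round(3),"head",np.degrees(np.arctan2(M[1,1],M[0,1])).round(1))
show("now",q)
for pre in([],[(0,20,0,0)]*2,[(0,20,0,0)]*4,[(0,-20,0,0)]*1):
    qq=cmd(q,pre,**K);show(" pre",qq)
    for k in range(4):
        qq=cmd(qq,[(0,0,0,-.12)]*7,**K);show("   ",qq)
    qq=cmd(qq,[(0,20,0,0)]*4,**K);show("in",qq)  # y flipped: +y is towards the robot
E
python3 try1.py
```

```text
now [-0.15  0.55  0.04  2.14 -1.    0.04  1.01] [24.59  0.26] [0.511 0.02  0.373] head 8.1
 pre [-0.15  0.55  0.04  2.14 -1.    0.04  1.01] [24.59  0.26] [0.511 0.02  0.373] head 8.1
    [-0.14  0.54  0.03  2.14 -0.78  0.04  1.63] [24.49  0.27] [0.512 0.02  0.374] head 59.0
    [-0.13  0.54  0.01  2.14 -0.5   0.04  2.19] [24.39  0.28] [0.512 0.02  0.375] head 104.0
    [-0.11  0.54 -0.02  2.13 -0.12  0.04  2.65] [24.33  0.29] [0.512 0.02  0.376] head 150.0
    [-0.06  0.54 -0.1   2.13  0.72  0.06  2.66] [24.33  0.29] [0.512 0.02  0.376] head -158.2
in [ 0.04  0.51 -0.16  2.26  1.45  0.04  1.97] [21.66  0.71] [ 0.459 -0.008  0.37 ] head -158.4
 pre [-0.3   0.57  0.28  2.03 -0.96  0.21  0.96] [24.59  0.26] [0.547 0.026 0.39 ] head 8.1
    [-0.21  0.56  0.13  2.03 -0.59  0.16  1.44] [24.59  0.26] [0.547 0.026 0.39 ] head 59.0
    [-0.14  0.55  0.02  2.03 -0.2   0.14  1.89] [24.59  0.26] [0.547 0.026 0.39 ] head 104.0
    [-0.08  0.55 -0.07  2.02  0.21  0.14  2.33] [24.59  0.26] [0.547 0.026 0.39 ] head 149.9
    [ 0.04  0.56 -0.26  2.02  0.73  0.2   2.66] [24.59  0.26] [0.547 0.026 0.39
[... 527 characters left out ...]
] [24.6   0.26] [0.583 0.031 0.407] head -158.2
in [ 0.01  0.55 -0.15  2.13  0.91  0.07  2.51] [24.59  0.26] [0.515 0.004 0.374] head -158.2
 pre [-0.15  0.53  0.03  2.17 -1.    0.04  1.02] [23.69  0.37] [0.498 0.018 0.373] head 8.1
    [-0.14  0.53  0.02  2.17 -0.79  0.04  1.64] [23.59  0.38] [0.498 0.018 0.374] head 58.8
    [-0.13  0.53  0.01  2.16 -0.5   0.04  2.2 ] [23.49  0.39] [0.499 0.018 0.375] head 104.1
    [-0.11  0.53 -0.02  2.16 -0.12  0.04  2.66] [23.43  0.4 ] [0.499 0.018 0.376] head 150.2
    [-0.05  0.53 -0.11  2.16  0.72  0.06  2.66] [23.43  0.4 ] [0.499 0.018 0.376] head -158.3
in [ 0.05  0.49 -0.17  2.29  1.46  0.04  1.98] [20.84  0.82] [ 0.445 -0.012  0.371] head -158.5
```

```bash
cat > try2.py <<'E'
from try1 import *
print("=====")
for npre in(1,2):
    qq=cmd(q,[(0,20,0,0)]*npre+[(0,0,0,-.121)]*26,**K);show("turned",qq)
    for k in range(6):
        qq=cmd(qq,[(0,15,0,0)]*3,**K);show(" in",qq)
    q5=qq
    for k in range(4):
        qq=cmd(qq,[(0,-20,0,0)]*2,**K);show("  out",qq)
E
python3 try2.py | sed -n '/=====/,$p'
```

```text
=====
turned [-0.05  0.55 -0.12  2.08  0.54  0.1   2.63] [24.59  0.26] [0.529 0.023 0.382] head -171.6
 in [-0.06  0.53 -0.09  2.18  0.91  0.04  2.26] [23.51  0.39] [0.494 0.017 0.373] head -171.6
 in [-0.03  0.51 -0.12  2.25  1.46  0.04  1.71] [21.89  0.61] [0.462 0.01  0.371] head -171.6
 in [ 0.24  0.53 -0.53  2.36  1.89  0.27  1.27] [21.93  0.62] [0.422 0.004 0.359] head -171.6
 in [ 0.35  0.59 -0.72  2.49  2.07  0.44  1.05] [21.93  0.62] [ 0.381 -0.002  0.342] head -171.6
 in [ 0.56  0.73 -1.14  2.56  1.86  0.73  1.19] [21.33  0.75] [ 0.355 -0.009  0.333] head -171.6
 in [ 0.7   0.89 -1.47  2.56  1.65  0.99  1.34] [19.96  1.06] [ 0.348 -0.019  0.333] head -171.6
  out [ 0.72  0.88 -1.45  2.44  1.57  0.95  1.5 ] [19.96  1.06] [ 0.385 -0.013  0.347] head -171.6
  out [ 0.71  0.87 -1.43  2.32  1.49  0.94  1.64] [19.96  1.06] [ 0.423 -0.008  0.36 ] head -171.6
  out [ 0.7   0.87 -1.42  2.21  1.42  0.95  1.77] [19.96  1.06] [ 0.46  -0.002  0.374] head -171.6
  out [ 0.68  0.88 -1.41  2.09  1.36  0.98  1.89] [19.96  1.06] [0.497 0.003 0.388] head -171.6
turned [-0.02  0.55 -0.17  2.02
[... 325 characters left out ...]
007 0.365] head -171.6
 in [ 0.33  0.57 -0.67  2.44  2.01  0.39  1.13] [22.12  0.59] [0.398 0.    0.348] head -171.6
 in [ 0.47  0.67 -0.95  2.56  2.01  0.63  1.07] [22.03  0.61] [ 0.359 -0.006  0.332] head -171.6
 in [ 0.68  0.9  -1.47  2.56  1.67  1.01  1.32] [20.69  0.9 ] [ 0.352 -0.015  0.331] head -171.6
  out [ 0.7   0.89 -1.45  2.44  1.59  0.97  1.48] [20.69  0.9 ] [ 0.389 -0.009  0.345] head -171.6
  out [ 0.7   0.88 -1.43  2.32  1.52  0.95  1.62] [20.69  0.9 ] [ 0.426 -0.004  0.359] head -171.6
  out [ 0.69  0.88 -1.42  2.21  1.44  0.96  1.75] [20.69  0.9 ] [0.463 0.002 0.373] head -171.6
  out [ 0.67  0.89 -1.41  2.09  1.38  0.98  1.87] [20.69  0.9 ] [0.5   0.007 0.388] head -171.6
```

```bash
cat > try3.py <<'E'
from try1 import *
print("=====")
qq=cmd(q,[(0,20,0,0)]*2+[(0,0,0,-.121)]*26,**K);show("turned",qq)
for k in range(4):
    qq=cmd(qq,[(0,-25,0,0)]*4,**K);show(" out",qq)
for k in range(2):
    qq=cmd(qq,[(0,-22,0,0)]*4,**K);show(" push",qq)
for k in range(6):
    qq=cmd(qq,[(0,25,0,0)]*4 if k<3 else [(0,15,0,0)]*4,**K);show(" in",qq)
def to(qq,c,n):
    t,M=fk(qq,P);d=M.T@(W(CASE,c)-t)*1e3
    print(d.round());return cmd(qq,[tuple(d/n)+(0,)]*n,**K)
qq=to(qq,[0,0,.30],10);show("above",qq)
qq=to(qq,[0,0,.191],8);show("placed",qq)
E
python3 try3.py | sed -n '/=====/,$p'
```

```text
=====
turned [-0.02  0.55 -0.17  2.02  0.51  0.16  2.66] [24.59  0.26] [0.547 0.026 0.39 ] head -171.6
 out [ 0.12  0.62 -0.42  1.71  0.56  0.47  2.66] [24.59  0.26] [0.637 0.039 0.432] head -171.6
 out [ 0.2   0.75 -0.67  1.36  0.68  0.8   2.66] [24.6   0.26] [0.727 0.052 0.473] head -171.6
 out [ 0.23  0.99 -1.17  0.93  1.08  1.25  2.66] [24.72  0.17] [0.815 0.066 0.514] head -171.8
 out [ 0.15  1.1  -1.47  0.7   1.39  1.44  2.66] [26.9  -0.97] [0.853 0.09  0.535] head -175.5
 push [ 0.09  1.1  -1.47  0.58  1.44  1.44  2.66] [29.37 -2.  ] [0.871 0.104 0.55 ] head -179.2
 push [ 0.03  1.06 -1.25  0.48  1.27  1.36  2.66] [32.07 -3.02] [0.885 0.104 0.568] head 176.4
 in [ 0.23  1.01 -1.33  1.06  1.36  1.24  2.26] [32.03 -3.02] [0.801 0.109 0.515] head 176.4
 in [ 0.32  0.97 -1.32  1.45  1.43  1.14  1.95] [32.03 -3.02] [0.716 0.115 0.462] head 176.4
 in [ 0.36  0.94 -1.3   1.76  1.56  1.08  1.64] [32.03 -3.02] [0.632 0.12  0.409] head 176.4
 in [ 0.35  0.94 -1.29  1.94  1.65  1.08  1.44] [32.03 -3.02] [0.581 0.123 0.378] head 176.4
 in [ 0.33  0.96 -1.29  2.1   1.75  1.12  1.23] [32.03 -3.02] [0.53  0.126 0.346] head 176.4
 in [ 0.28  0.99 -1.28  2.26  1.84  1.19  1.02] [32.03 -3.02] [0.479 0.129 0.314] head 176.4
[ -17.    4. -113.]
above [ 0.56  0.96 -1.3   2.35  1.91  1.08  1.14] [32.03 -3.02] [0.463 0.016 0.321] head 176.4
[109.   9.   4.]
placed [ 0.49  1.19 -1.18  2.25  2.11  1.15  1.14] [32.03 -3.02] [0.514 0.023 0.225] head 176.4
```

```bash
cat > try4.py <<'E'
from try1 import *
print("=====")
u=np.array([.989,.147,0])
def wshift(qq,d,n,turn=0,label=""):
    # world shift d (mm) split into n rows, tool-axis rows
    t,M=fk(qq,P);v=M.T@np.asarray(d,float)/n
    qq=cmd(qq,[tuple(v)+(turn,)]*n,**K) if turn==0 else qq
    show(label+str((v).round(1)),qq);return qq
for nb in(0,5,10):
    print("back",nb)
    qq=cmd(q,[(0,20,0,0)]*2+[(0,0,0,-.121)]*26,**K)
    qq=cmd(qq,[(0,-25,0,0)]*8,**K);show("out8",qq)
    qq=cmd(qq,[(0,0,0,.12)]*nb,**K);show("back",qq)
    for k in range(3): qq=wshift(qq,u*100+[0,0,20],4,label="out ")
    for k in range(2): qq=wshift(qq,u*90+[0,0,10],4,label="push ")
E
python3 try4.py | sed -n '/=====/,$p'
```

```text
=====
back 0
out8 [ 0.2   0.75 -0.67  1.36  0.68  0.8   2.66] [24.6   0.26] [0.727 0.052 0.473] head -171.6
back [ 0.2   0.75 -0.67  1.36  0.68  0.8   2.66] [24.6   0.26] [0.727 0.052 0.473] head -171.6
out [  5.9 -24.8  -0. ] [ 0.22  1.01 -1.15  0.93  1.08  1.22  2.66] [24.72  0.17] [0.824 0.067 0.493] head -171.8
out [  5.9 -24.8   0.1] [ 0.14  1.15 -1.47  0.7   1.43  1.4   2.66] [26.95 -1.05] [0.87  0.092 0.493] head -175.4
out [  6.9 -24.5   1.6] [ 0.04  1.11 -1.11  0.54  1.16  1.26  2.66] [30.18 -2.69] [0.901 0.099 0.496] head 178.1
push [  9.1 -20.4   3.7] [-0.02  1.16 -1.11  0.37  1.2   1.25  2.66] [33.34 -4.25] [0.93  0.096 0.495] head 171.9
push [ 10.2 -19.4   5.6] [-0.07  1.19 -1.    0.26  1.13  1.2   2.66] [36.34 -5.58] [0.949 0.098 0.489] head 167.5
back 5
out8 [ 0.2   0.75 -0.67  1.36  0.68  0.8   2.66] [24.6   0.26] [0.727 0.052 0.473] head -171.6
back [ 0.13  0.73 -0.53  1.36  0.55  0.75  2.15] [24.6   0.26] [0.727 0.052 0.473] head 151.5
out [  5.9 -20.5  14. ] [ 0.06  0.89 -0.54  0.93  0.52  1.    2.28] [24.6   0.26] [0.826 0.067 0.493] head 151.5
out [  5.9 -20.5  1
[... 483 characters left out ...]
   2.66] [24.6   0.26] [0.727 0.052 0.473] head -171.6
back [ 0.06  0.71 -0.38  1.37  0.4   0.7   1.65] [24.6   0.26] [0.727 0.052 0.473] head 118.0
out [ 5.9 -9.  23.1] [ 0.01  0.87 -0.39  0.93  0.38  0.96  1.75] [24.6   0.26] [0.826 0.067 0.493] head 118.0
out [ 5.9 -9.  23.1] [-0.13  1.12 -0.1   0.26  0.09  1.32  1.94] [25.17  0.21] [0.912 0.08  0.51 ] head 117.8
out [ 6.1 -9.  23.1] [-0.17  1.21  0.63  0.13 -0.64  1.33  2.  ] [28.31  0.03] [0.93  0.088 0.503] head 117.3
push [ 8.5 -7.6 19.6] [-0.18  1.25  0.94  0.13 -0.95  1.27  2.02] [31.22 -0.12] [0.942 0.094 0.489] head 116.7
push [ 9.5 -7.4 19.2] [-0.18  1.27  0.99  0.13 -1.    1.2   2.02] [34.09 -0.26] [0.954 0.1   0.477] head 116.1
```

```bash
cat > try5.py <<'E'
from try4 import *
print("#####")
for npush in(9,12,14):
  for stop in(400,430):
    print(npush,stop)
    qq=cmd(q,[(0,30,0,0)]*14,**K)
    show("stretch",qq)
    qq=cmd(qq,[(0,22,0,0)]*npush,**K);show("push",qq)
    t,M=fk(qq,P)
    qq=cmd(qq,[(0,-30,0,0)]*(stop//30),**K);show("in",qq)
    qq=cmd(qq,[(0,0,0,-.121)]*26,**K);show("turned",qq)
    for k in range(5):
        qq=cmd(qq,[(0,15,0,0)]*3,**K);show(" in",qq)
E
python3 try5.py | sed -n '/#####/,$p'
```

```text
#####
9 400
stretch [-0.28  1.07  0.91  0.49 -0.89  1.32  0.26] [24.97  0.24] [0.881 0.074 0.545] head 8.2
push [-0.18  1.15  1.    0.13 -1.    1.38  0.08] [30.78 -0.09] [0.909 0.087 0.573] head 8.2
in [-0.22  0.61  0.12  1.88 -0.5   0.16  0.48] [29.43  0.03] [0.611 0.042 0.397] head 8.3
turned [ 0.07  0.62 -0.35  1.87  0.94  0.26  2.26] [29.43  0.03] [0.611 0.042 0.397] head -171.4
 in [-0.1   0.6  -0.07  2.01  1.07  0.04  2.08] [29.42  0.04] [0.572 0.036 0.375] head -171.4
 in [ 0.03  0.59 -0.27  2.08  1.62  0.15  1.55] [28.08  0.15] [0.541 0.03  0.37 ] head -171.4
 in [ 0.22  0.63 -0.55  2.2   1.95  0.35  1.23] [28.13  0.15] [0.502 0.024 0.348] head -171.4
 in [ 0.3   0.68 -0.7   2.33  2.12  0.5   1.06] [28.13  0.15] [0.463 0.018 0.327] head -171.4
 in [ 0.34  0.75 -0.79  2.45  2.24  0.67  0.92] [28.13  0.15] [0.424 0.013 0.306] head -171.4
9 430
stretch [-0.28  1.07  0.91  0.49 -0.89  1.32  0.26] [24.97  0.24] [0.881 0.074 0.545] head 8.2
push [-0.18  1.15  1.    0.13 -1.    1.38  0.08] [30.78 -0.09] [0.909 0.087 0.573] head 8.2
in [-0.17  0.6   0.05  1.97 -0.51  0.07  0.5 ] [29.
[... 3349 characters left out ...]
 [34.36 -0.27] [0.912 0.092 0.592] head 8.2
in [-0.18  0.62  0.05  1.93 -0.7   0.04  0.68] [32.12 -0.09] [0.605 0.045 0.385] head 8.3
turned [-0.11  0.62 -0.06  1.92  0.72  0.06  2.43] [31.98 -0.07] [0.606 0.045 0.386] head -171.4
 in [-0.1   0.6  -0.07  2.    1.27  0.04  1.88] [30.23  0.08] [0.577 0.04  0.376] head -171.4
 in [ 0.1   0.61 -0.39  2.09  1.79  0.23  1.4 ] [29.56  0.13] [0.543 0.034 0.365] head -171.4
 in [ 0.23  0.65 -0.6   2.21  2.03  0.4   1.16] [29.57  0.13] [0.505 0.028 0.343] head -171.4
 in [ 0.3   0.71 -0.72  2.33  2.18  0.56  1.  ] [29.57  0.13] [0.466 0.022 0.321] head -171.4
 in [ 0.33  0.78 -0.8   2.46  2.28  0.72  0.87] [29.57  0.13] [0.427 0.016 0.298] head -171.4
```

>>> carry_out(targets="0 0 15 0 0;0 0 30 0 0;0 0 30 0 0;0 0 30 0 0;0 0 30 0 0;0 0 30 0 0;0 0 30 0 0;0 0 30 0 0;0 0 30 0 0;0 0 30 0 0;0 0 30 0 0;0 0 30 0 0;0 0 30 0 0;0 0 25 0 0;0 0 22 0 0;0 0 22 0 0;0 0 22 0 0;0 0 22 0 0;0 0 22 0 0")

```text
clock: 23.03
tool_pos: [0.9068, 0.0784, 0.554]
eef_rot: [0.577, 0.412, -0.326, 0.625]
contact_force: [0.1, 0.4, -1.6]
opening: 0.295
```

```bash
python3 st.py
```

```text
q [-0.167  1.164  0.88   0.137 -0.885  1.421  0.078] 
TCP [0.9068 0.0784 0.554 ] tilt out deg 26.93 side deg 0.12 y-elev/head deg 7.83 -0.35 op 0.295 F [ 0.1  0.4 -1.6]
```

>>> carry_out(targets="0 0 22 0 0;0 0 22 0 0;0 0 22 0 0;0 0 22 0 0;0 0 22 0 0;0 0 22 0 0;0 0 22 0 0;0 0 0 0 0")

```text
clock: 23.7
tool_pos: [0.9139, 0.0877, 0.5801]
eef_rot: [0.597, 0.379, -0.291, 0.644]
contact_force: [-0.0, 0.5, -1.9]
opening: 0.29
```

```bash
python3 st.py;cat > sc.py <<'E'
from sim3 import *
from plant import r
q=r.get_state()["q"].copy()
K=dict(wp=2,lam=.015)
def show(l,q):
    t,M=fk(q,P);print(l,q.round(2),tilt(q),t.round(3),"head",np.degrees(np.arctan2(M[1,1],M[0,1])).round(1))
E
python3 - <<'E'
from sc import *
for n in(11,12,13,14):
    qq=cmd(q,[(0,-30,1,0)]*n,**K);show("in%d"%n,qq)
    qq=cmd(qq,[(0,0,0,-.121)]*26,**K);show("turned",qq)
    for k in range(3):
        qq=cmd(qq,[(0,15,0,0)]*3,**K);show(" in",qq)
E
```

```text
q [-0.178  1.15   0.998  0.135 -1.     1.337  0.079] 
TCP [0.9139 0.0877 0.5801] tilt out deg 33.24 side deg -0.15 y-elev/head deg 7.98 -0.08 op 0.29 F [-0.   0.5 -1.9]
in11 [-0.24  0.66  0.19  1.69 -0.51  0.27  0.48] [ 3.194e+01 -2.000e-02] [0.674 0.042 0.421] head 8.1
turned [ 0.12  0.68 -0.43  1.67  0.82  0.37  2.44] [ 3.194e+01 -2.000e-02] [0.674 0.042 0.421] head -171.6
 in [ 0.05  0.65 -0.29  1.82  0.9   0.21  2.31] [ 3.194e+01 -2.000e-02] [0.637 0.036 0.397] head -171.6
 in [-0.07  0.63 -0.08  1.95  1.14  0.04  2.04] [3.162e+01 2.000e-02] [0.601 0.03  0.375] head -171.6
 in [ 0.13  0.63 -0.4   2.02  1.69  0.22  1.53] [30.68  0.15] [0.569 0.024 0.367] head -171.6
in12 [-0.2   0.64  0.13  1.78 -0.52  0.18  0.51] [ 3.194e+01 -2.000e-02] [0.649 0.037 0.405] head 8.1
turned [ 0.09  0.66 -0.37  1.77  0.9   0.28  2.34] [ 3.194e+01 -2.000e-02] [0.649 0.037 0.405] head -171.6
 in [-0.04  0.63 -0.14  1.91  1.    0.08  2.18] [ 3.193e+01 -2.000e-02] [0.611 0.031 0.381] head -171.6
 in [ 0.06  0.62 -0.28  1.99  1.54  0.15  1.66] [30.72  0.11] [0.581 0.025 0.372] head -171.6
 in [ 0.23  0.6
[... 338 characters left out ...]
1.03  0.09] [0.591 0.027 0.372] head -171.6
 in [ 0.2   0.65 -0.51  2.07  1.84  0.3   1.39] [30.79  0.1 ] [0.556 0.021 0.356] head -171.6
 in [ 0.31  0.7  -0.67  2.19  2.06  0.45  1.18] [30.8  0.1] [0.517 0.015 0.333] head -171.6
in14 [-0.13  0.63  0.02  1.94 -0.7   0.04  0.72] [31.28  0.04] [0.603 0.028 0.378] head 8.1
turned [-0.06  0.63 -0.09  1.93  0.71  0.06  2.47] [31.14  0.06] [0.604 0.028 0.379] head -171.6
 in [-0.04  0.61 -0.11  2.01  1.26  0.04  1.92] [29.41  0.27] [0.575 0.022 0.37 ] head -171.6
 in [ 0.17  0.62 -0.43  2.09  1.78  0.23  1.44] [28.74  0.35] [0.541 0.016 0.359] head -171.6
 in [ 0.3   0.67 -0.63  2.22  2.02  0.4   1.21] [28.74  0.35] [0.502 0.01  0.337] head -171.6
```

>>> carry_out(targets="0 0 -15 0 0;0 0 -30 1 0;0 0 -30 1 0;0 0 -30 1 0;0 0 -30 1 0;0 0 -30 1 0;0 0 -30 1 0;0 0 -30 1 0;0 0 -30 1 0;0 0 -30 1 0;0 0 -30 1 0;0 0 -30 1 0;0 0 -30 1 0;0 0 -25 0 0;0 0 0 0 0")

```text
clock: 24.95
tool_pos: [0.6108, 0.0329, 0.3796]
eef_rot: [0.598, 0.386, -0.295, 0.638]
contact_force: [-1.1, -0.9, -3.1]
opening: 0.292
```

```bash
python3 st.py;python3 - <<'E'
from sc import *
for n in(0,1,2):
    qq=cmd(q,[(0,-20,0,0)]*n,**K);show("in%d"%n,qq)
    qq=cmd(qq,[(0,0,0,-.121)]*26,**K);show("turned",qq)
    for k in range(3):
        qq=cmd(qq,[(0,15,0,0)]*3,**K);show(" in",qq)
E
```

```text
q [-0.144  0.633  0.032  1.92  -1.     0.045  1.002] 
TCP [0.6108 0.0329 0.3796] tilt out deg 32.33 side deg 0.39 y-elev/head deg 7.62 -0.69 op 0.292 F [-1.1 -0.9 -3.1]
in0 [-0.14  0.63  0.03  1.92 -1.    0.05  1.  ] [32.33  0.39] [0.611 0.033 0.38 ] head 7.6
turned [-0.08  0.63 -0.07  1.91  0.51  0.05  2.66] [32.06  0.41] [0.612 0.033 0.382] head -172.1
 in [-0.05  0.62 -0.11  1.98  1.06  0.04  2.12] [30.16  0.64] [0.585 0.027 0.373] head -172.1
 in [ 0.08  0.61 -0.31  2.05  1.61  0.15  1.59] [28.78  0.8 ] [0.555 0.021 0.367] head -172.1
 in [ 0.27  0.66 -0.59  2.17  1.94  0.35  1.28] [28.82  0.8 ] [0.516 0.016 0.345] head -172.1
in1 [-0.14  0.63  0.02  1.95 -1.    0.04  1.01] [31.32  0.5 ] [0.6   0.03  0.377] head 7.6
turned [-0.07  0.62 -0.08  1.93  0.51  0.05  2.66] [31.02  0.53] [0.601 0.03  0.379] head -172.1
 in [-0.04  0.61 -0.11  2.01  1.06  0.04  2.12] [29.15  0.76] [0.573 0.024 0.371] head -172.0
 in [ 0.09  0.6  -0.31  2.08  1.61  0.15  1.59] [27.8   0.92] [0.543 0.018 0.365] head -172.0
 in [ 0.27  0.65 -0.6   2.2   1.94  0.35  1.27] [27.84  0.93] [0.504 0.013 0.344] head -172.1
in2 [-0.13  0.62  0.02  1.97 -1.    0.04  1.01] [30.29  0.62] [0.589 0.028 0.374] head 7.7
turned [-0.06  0.62 -0.09  1.96  0.51  0.05  2.66] [29.99  0.66] [0.59  0.028 0.376] head -172.1
 in [-0.04  0.6  -0.12  2.03  1.06  0.04  2.12] [28.15  0.89] [0.562 0.022 0.369] head -172.0
 in [ 0.1   0.59 -0.32  2.11  1.61  0.15  1.59] [26.84  1.06] [0.531 0.015 0.364] head -172.0
 in [ 0.28  0.64 -0.6   2.23  1.94  0.35  1.27] [26.88  1.06] [0.491 0.01  0.344] head -172.0
```

>>> carry_out(targets="0 0 0 0 -0.12;0 0 0 0 -0.12;0 0 0 0 -0.12;0 0 0 0 -0.12;0 0 0 0 -0.12;0 0 0 0 -0.12;0 0 0 0 -0.12;0 0 0 0 -0.12;0 0 0 0 -0.12;0 0 0 0 -0.12;0 0 0 0 -0.12;0 0 0 0 -0.12;0 0 0 0 -0.12;0 0 0 0 -0.12;0 0 0 0 -0.12;0 0 0 0 -0.12;0 0 0 0 -0.12;0 0 0 0 -0.12;0 0 0 0 -0.12;0 0 0 0 -0.12")

```text
clock: 26.62
tool_pos: [0.618, 0.0335, 0.3847]
eef_rot: [-0.383, 0.412, 0.251, 0.788]
contact_force: [0.4, -0.0, -3.0]
opening: 0.289
```

```bash
python3 st.py;python3 - <<'E'
from sc import *
qq=cmd(q,[(0,0,0,-.12)]*6,**K);show("turned",qq)
for n in(-8,0,8):
  q2=qq
  for k in range(3):
    q2=cmd(q2,[(0,15,n,0)]*3,**K);show(" in%d"%n,q2)
E
```

```text
q [-0.122  0.632 -0.005  1.897 -0.239  0.043  2.654] 
TCP [0.618  0.0335 0.3847] tilt out deg 32.74 side deg 0.07 y-elev/head deg 140.76 21.57 op 0.289 F [ 0.4 -0.  -3. ]
turned [-0.09  0.63 -0.06  1.9   0.49  0.05  2.66] [32.74  0.07] [0.618 0.033 0.385] head -173.3
 in-8 [ 0.01  0.62 -0.13  1.96  1.04  0.04  2.16] [30.95  0.32] [0.593 0.004 0.374] head -173.3
 in-8 [ 0.21  0.63 -0.36  2.02  1.59  0.14  1.69] [29.68  0.57] [ 0.566 -0.025  0.365] head -173.3
 in-8 [ 0.44  0.69 -0.62  2.13  1.94  0.3   1.42] [29.71  0.57] [ 0.53  -0.054  0.343] head -173.3
 in0 [-0.06  0.62 -0.09  1.97  1.04  0.04  2.11] [30.8   0.28] [0.591 0.029 0.375] head -173.3
 in0 [ 0.07  0.61 -0.29  2.04  1.59  0.15  1.59] [29.35  0.44] [0.561 0.024 0.37 ] head -173.3
 in0 [ 0.25  0.66 -0.58  2.16  1.93  0.35  1.26] [29.38  0.44] [0.522 0.019 0.348] head -173.3
 in8 [-0.14  0.61 -0.05  1.97  1.    0.04  2.11] [30.69  0.26] [0.588 0.053 0.377] head -173.2
 in8 [-0.1   0.6  -0.19  2.04  1.52  0.14  1.56] [29.06  0.35] [0.557 0.072 0.373] head -173.2
 in8 [ 0.02  0.63 -0.48  2.16  1.88  0.36  1.15] [29.07  0.35] [0.515 0.091 0.351] head -173.2
```

>>> carry_out(targets="0 0 0 0 -0.12;0 0 0 0 -0.12;0 0 0 0 -0.12;0 0 0 0 -0.12;0 0 0 0 -0.12;0 0 0 0 -0.13")

```text
out of range: a turn must lie within [-0.125, 0.125]
```

```bash
python3 st.py;python3 - <<'E'
from sc import *
for a in([15]*9,[30]*5,[40]*4,[25]*2+[15]*6):
    qq=cmd(q,[(0,v,0,0) for v in a],**K);show(a,qq)
E
```

```text
q [-0.122  0.632 -0.005  1.897 -0.239  0.043  2.654] 
TCP [0.618  0.0335 0.3847] tilt out deg 32.74 side deg 0.07 y-elev/head deg 140.76 21.57 op 0.289 F [ 0.4 -0.  -3. ]
[15, 15, 15, 15, 15, 15, 15, 15, 15] [-0.41  0.59  0.15  2.04 -0.42  0.04  2.66] [27.54  0.14] [0.548 0.115 0.375] head 142.3
[30, 30, 30, 30, 30] [-0.45  0.59  0.18  2.05 -0.44  0.04  2.66] [27.04  0.04] [0.539 0.125 0.374] head 142.4
[40, 40, 40, 40] [-0.47  0.59  0.19  2.06 -0.46  0.04  2.66] [26.72 -0.03] [0.534 0.132 0.373] head 142.4
[25, 25, 15, 15, 15, 15, 15, 15] [-0.42  0.59  0.16  2.04 -0.43  0.04  2.66] [27.37  0.12] [0.545 0.118 0.375] head 142.3
```

>>> carry_out(targets="0 0 0 0 -0.12;0 0 0 0 -0.12;0 0 0 0 -0.12;0 0 0 0 -0.12;0 0 0 0 -0.12;0 0 0 0 -0.12;0 0 0 0 -0.03")

```text
clock: 27.2
tool_pos: [0.6181, 0.0335, 0.3848]
eef_rot: [0.645, -0.291, -0.384, -0.593]
contact_force: [-0.5, 1.2, -1.7]
opening: 0.287
```

```bash
python3 st.py;python3 - <<'E'
from sc import *
for a in([15]*9,[30]*5,[40]*4,[8]*16):
    qq=cmd(q,[(0,v,0,0) for v in a],**K);show(a,qq)
E
```

```text
q [-0.086  0.631 -0.064  1.896  0.521  0.051  2.654] 
TCP [0.6181 0.0335 0.3848] tilt out deg 32.73 side deg 0.07 y-elev/head deg -171.32 -0.06 op 0.287 F [-0.5  1.2 -1.7]
[15, 15, 15, 15, 15, 15, 15, 15, 15] [ 0.26  0.66 -0.58  2.16  1.95  0.35  1.28] [29.5   0.44] [0.522 0.015 0.347] head -171.4
[30, 30, 30, 30, 30] [-0.01  0.58 -0.14  2.11  1.44  0.04  1.76] [25.89  0.95] [0.528 0.011 0.365] head -171.3
[40, 40, 40, 40] [-0.    0.57 -0.14  2.12  1.25  0.04  1.95] [25.28  1.05] [0.522 0.01  0.365] head -171.3
[8, 8, 8, 8, 8, 8, 8, 8, 8, 8, 8, 8, 8, 8, 8, 8] [ 0.29  0.71 -0.66  2.2   2.11  0.45  1.13] [31.49  0.22] [0.518 0.017 0.331] head -171.3
```

>>> carry_out(targets="0 0 20 0 0;0 0 20 0 0;0 0 20 0 0;0 0 20 0 0")

```text
clock: 27.53
tool_pos: [0.6007, 0.0297, 0.3736]
eef_rot: [0.64, -0.303, -0.39, -0.589]
contact_force: [-0.7, -1.6, -3.0]
opening: 0.289
```

```bash
python3 st.py;python3 - <<'E'
from sc import *
for a in([15]*5,[10]*8,[20]*4):
    qq=cmd(q,[(0,v,0,0) for v in a],**K);show(a,qq)
E
```

```text
q [-0.031  0.632 -0.149  1.942  1.257  0.086  1.926] 
TCP [0.6007 0.0297 0.3736] tilt out deg 31.17 side deg -0.24 y-elev/head deg -171.69 -0.16 op 0.289 F [-0.7 -1.6 -3. ]
[15, 15, 15, 15, 15] [ 0.23  0.67 -0.55  2.12  1.95  0.35  1.28] [30.62 -0.19] [0.541 0.02  0.345] head -171.7
[10, 10, 10, 10, 10, 10, 10, 10] [ 0.24  0.69 -0.58  2.15  2.04  0.39  1.19] [31.11 -0.23] [0.534 0.02  0.338] head -171.7
[20, 20, 20, 20] [ 0.22  0.66 -0.54  2.12  1.92  0.34  1.3 ] [30.07 -0.15] [0.54  0.019 0.347] head -171.7
```

Run:
```python
from sc import *
for a in([40]*2,[-10,40,40],[-10,30,30,30],[-20,30,30,30],[-20,-20,40,40,40,40],[0,40,40,40]):
    qq=cmd(q,[(0,v,0,0) for v in a],**K);show(a,qq)
```

```text
[40, 40] [ 0.06  0.61 -0.28  2.06  1.62  0.15  1.58] [2.804e+01 2.000e-02] [0.551 0.019 0.363] head -171.7
[-10, 40, 40] [ 0.06  0.61 -0.27  2.04  1.55  0.14  1.65] [28.36  0.06] [0.558 0.02  0.365] head -171.7
[-10, 30, 30, 30] [ 0.17  0.63 -0.45  2.08  1.73  0.26  1.49] [28.72 -0.08] [0.547 0.019 0.357] head -171.7
[-20, 30, 30, 30] [ 0.07  0.61 -0.28  2.05  1.64  0.15  1.56] [28.62  0.07] [0.556 0.02  0.363] head -171.6
[-20, -20, 40, 40, 40, 40] [ 0.19  0.62 -0.47  2.13  1.73  0.26  1.49] [26.76  0.21] [0.523 0.013 0.355] head -171.6
[0, 40, 40, 40] [ 0.18  0.62 -0.46  2.14  1.8   0.27  1.41] [27.07 -0.08] [0.521 0.014 0.352] head -171.6
```

>>> carry_out(targets="0 0 -10 0 0;0 0 40 0 0;0 0 40 0 0;0 0 10 0 0;0 0 10 0 0")

```text
clock: 27.95
tool_pos: [0.5669, 0.0224, 0.3514]
eef_rot: [0.639, -0.313, -0.392, -0.583]
contact_force: [0.6, -0.6, -2.4]
opening: 0.289
```

```bash
python3 st.py
```

```text
q [ 0.138  0.659 -0.412  2.041  1.791  0.261  1.426] 
TCP [0.5669 0.0224 0.3514] tilt out deg 30.04 side deg -0.92 y-elev/head deg -171.74 -0.72 op 0.289 F [ 0.6 -0.6 -2.4]
```

```bash
cat > go.py <<'E'
from h import *
import sys
T=tool_T()
def go(c):
    g=T[:3,3]+.147*T[:3,0];return np.round(T[:3,:3].T@(W(CASE,c)-g)*1e3,1)
for c in eval(sys.argv[1]): print(c,go(c))
g=T[:3,3]+.147*T[:3,0];print("grasp case mm",((g-CASE[:3,3])@CASE[:3,:3]*1e3).round(1));print((T[:3,:3].T@CASE[:3,:3]).round(3))
E
python3 go.py "[(0,0,.13),(0,0,.044)]"
python3 - <<'E'
from sc import *
from ik import W
t,M=fk(q,P);x=M[:,0];d=M.T@(W(CASE,[0,0,.13])-(t+.147*x))*1e3
qq=cmd(q,[tuple(d/6)+(0,)]*6,**K);show("",qq)
t,M=fk(qq,P);x=M[:,0];d=M.T@(W(CASE,[0,0,.044])-(t+.147*x))*1e3
qq=cmd(qq,[tuple(d/12)+(0,)]*12,**K);show("",qq)
E
```

```text
(0, 0, 0.13) [ -2.6 111.   10.9]
(0, 0, 0.044) [ 83.3 114.   12.3]
grasp case mm [111.  -11.2 131.5]
[[ 0.036 -0.016 -0.999]
 [-0.999  0.002 -0.036]
 [ 0.003  1.    -0.016]]
 [ 0.31  0.78 -0.75  2.35  2.22  0.65  0.97] [30.05 -0.91] [0.469 0.019 0.298] head -171.7
 [ 0.29  0.97 -0.73  2.26  2.32  0.75  0.96] [30.05 -0.91] [0.509 0.025 0.222] head -171.7
```

>>> carry_out(targets="0 -6 8 1 0;0 -6 18 2 0;0 0 18 2 0;0 0 18 2 0;0 0 18 2 0;0 0 18 2 0;0 0 12 0 0;0 0 0 0 0;0 0 0 0 0")

```text
clock: 28.7
tool_pos: [0.4658, 0.0188, 0.3065]
eef_rot: [0.639, -0.313, -0.392, -0.583]
contact_force: [0.0, 0.6, -2.8]
opening: 0.291
```

```bash
python3 st.py; python3 go.py "[(0,0,.13),(0,0,.044)]"
python3 - <<'E'
from h import *
T=tool_T();np.save("pics/w7T.npy",T);p,d=eyes.snapshot("wrist");cv2.imwrite("pics/w7.png",p);np.save("pics/w7.npy",d)
p,_=eyes.snapshot("top");cv2.imwrite("pics/t7.png",p)
p,_=eyes.snapshot("scene");cv2.imwrite("pics/s7.png",cv2.resize(p[120:300,120:330],None,fx=3,fy=3))
E
```

```text
q [ 0.313  0.754 -0.747  2.35   2.202  0.631  0.981] 
TCP [0.4658 0.0188 0.3065] tilt out deg 29.96 side deg -0.94 y-elev/head deg -171.77 -0.73 op 0.291 F [ 0.   0.6 -2.8]
(0, 0, 0.13) [9.  1.3 0.1]
(0, 0, 0.044) [94.9  4.2  1.5]
grasp case mm [  1.   0. 139.]
[[ 0.034 -0.016 -0.999]
 [-0.999  0.003 -0.034]
 [ 0.003  1.    -0.016]]
```

View pics/w7.png

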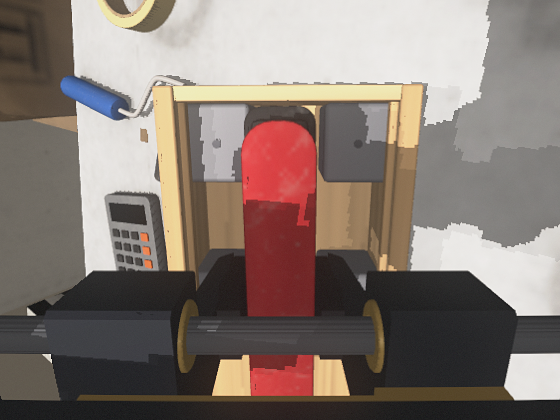

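View pics/s7.png

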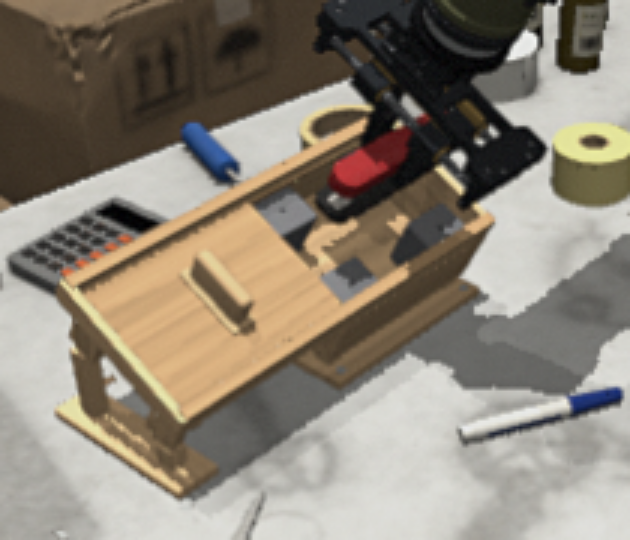

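Run:
```python
from h import *
T=np.load("pics/w7T.npy");d=np.load("pics/w7.npy")
c=eyes.camera_params("wrist")
def Pt(uv):return cloud("wrist",d,uv,T)
q=lambda P:((P-CASE[:3,3])@CASE[:3,:3]*1e3).round(1)
t=lambda P:((P-T[:3,3])@T[:3,:3]*1e3).round(1)
for n,uv in(("base end",[(280,108),(280,110),(262,112),(300,112)]),("red end",[(280,124),(280,128)]),("red edges y=180",[(246,180),(313,180)]),("blockL",[(195,110),(244,110),(195,178),(240,178)]),("blockR",[(324,178),(383,178),(383,110),(322,112)]),("rim end",[(200,90),(370,90)])):
    A=Pt(uv);print(n,"case",q(A).tolist(),"tool",t(A).tolist())
```

```text
base end case [[0.8, -70.8, 103.8], [0.7, -69.9, 104.7], [8.6, -69.1, 104.6], [-7.9, -69.1, 103.8]] tool [[183.3, 1.2, -70.2], [182.4, 1.2, -69.4], [182.8, -6.6, -68.5], [183.0, 9.9, -68.6]]
red end case [[-0.6, -64.6, 143.6], [-0.6, -63.3, 144.5]] tool [[143.4, 1.2, -64.7], [142.5, 1.2, -63.5]]
red edges y=180 case [[11.3, -45.8, 143.5], [-11.9, -45.8, 143.5]] tool [[143.6, -10.6, -45.8], [142.8, 12.6, -46.0]]
blockL case [[52.3, -71.2, 49.9], [23.6, -71.1, 49.6], [54.7, -31.1, 50.2], [27.1, -31.1, 49.7]] tool [[239.0, -48.5, -69.6], [238.3, -19.7, -69.6], [238.1, -50.7, -29.6], [237.7, -23.1, -29.6]]
blockR case [[-24.1, -31.1, 48.4], [-59.5, -31.5, 49.5], [-56.6, -71.0, 50.0], [-23.4, -70.2, 28.5]] tool [[237.2, 28.1, -29.8], [234.9, 63.4, -30.3], [235.1, 60.4, -69.8], [257.7, 27.9, -68.5]]
rim end case [[43.1, -80.7, 72.7], [-44.5, -80.5, 70.0]] tool [[216.0, -40.1, -79.5], [215.8, 47.6, -79.6]]
```

>>> carry_out(targets="0 10 2 1 0;0 12 1 0 0;0 12 1 0 0;0 12 0 0 0;0 12 0 0 0;0 12 0 0 0;0 8 0 0 0;0 5 0 0 0;0 3 0 0 0;0 0 0 0 0")

```text
clock: 29.68
tool_pos: [0.5047, 0.0245, 0.2299]
eef_rot: [0.639, -0.313, -0.392, -0.583]
contact_force: [-0.4, -0.5, -3.2]
opening: 0.292
```

```bash
python3 st.py; python3 go.py "[(0,0,.044)]"
python3 - <<'E'
from h import *
p,_=eyes.snapshot("wrist");cv2.imwrite("pics/w8.png",p)
E
```

```text
q [ 0.292  0.956 -0.73   2.271  2.31   0.745  0.964] 
TCP [0.5047 0.0245 0.2299] tilt out deg 29.98 side deg -0.93 y-elev/head deg -171.73 -0.74 op 0.292 F [-0.4 -0.5 -3.2]
(0, 0, 0.044) [ 8.9 -0.   0.2]
grasp case mm [-0.3 -0.1 52.9]
[[ 0.035 -0.016 -0.999]
 [-0.999  0.002 -0.035]
 [ 0.003  1.    -0.016]]
```

View pics/w8.png

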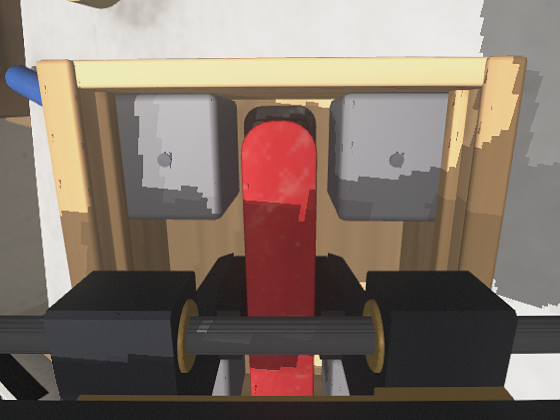

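>>> carry_out(targets="0 2 0 0 0;0 2 0 0 0;0 1.5 0 0 0;0 1 0 0 0;0 0 0 0 0")

```text
clock: 30.15
tool_pos: [0.5076, 0.0248, 0.2243]
eef_rot: [0.639, -0.313, -0.392, -0.583]
contact_force: [0.0, 0.8, -3.0]
opening: 0.29
```

>>> carry_out(targets="0 1 0 0 0;0 0.5 0 0 0;0 0 0 0 0")

```text
clock: 30.4
tool_pos: [0.5083, 0.0249, 0.223]
eef_rot: [0.639, -0.313, -0.392, -0.583]
contact_force: [0.6, 0.4, -2.6]
opening: 0.288
```

>>> carry_out(targets="0 1 0 0 0;0 0 0 0 0")

```text
clock: 30.57
tool_pos: [0.5088, 0.0249, 0.2222]
eef_rot: [0.639, -0.313, -0.392, -0.583]
contact_force: [0.2, -0.2, -0.9]
opening: 0.292
```

>>> carry_out(targets="0 0.7 0 0 0;0 0 0 0 0;0 0 0 0 0")

```text
clock: 30.82
tool_pos: [0.509, 0.0248, 0.2219]
eef_rot: [0.639, -0.313, -0.392, -0.583]
contact_force: [-2.4, -2.0, 3.9]
opening: 0.291
```

```bash
python3 st.py; python3 go.py "[(0,0,.044)]"
```

```text
q [ 0.291  0.975 -0.726  2.259  2.32   0.751  0.966] 
TCP [0.509  0.0248 0.2219] tilt out deg 29.98 side deg -0.94 y-elev/head deg -171.7 -0.76 op 0.291 F [-2.4 -2.   3.9]
(0, 0, 0.044) [-0.2 -0.2  0.3]
grasp case mm [-0.2 -0.3 43.8]
[[ 0.035 -0.016 -0.999]
 [-0.999  0.002 -0.035]
 [ 0.002  1.    -0.016]]
```

>>> carry_out(targets="0.33 0 0 0 0;0.36 0 0 0 0;0.4 0 0 0 0;0.5 0 0 0 0;0.55 0 0 0 0;0.55 0 0 0 0;0.55 -3 0 0 0;0.55 -8 0 0 0;0.55 -15 0 0 0;0.55 -25 0 0 0;0.55 -25 0 0 0;0.55 -25 0 0 0;0.55 0 0 0 0;0.55 0 0 0 0")

```text
clock: 31.98
tool_pos: [0.4587, 0.0191, 0.3104]
eef_rot: [0.64, -0.312, -0.391, -0.583]
contact_force: [0.2, -0.3, -0.6]
opening: 0.549
```

```bash
python3 st.py; python3 go.py "[(0,.166,.082)]"
python3 - <<'E'
from h import *
T=tool_T();np.save("pics/w9T.npy",T);p,d=eyes.snapshot("wrist");cv2.imwrite("pics/w9.png",p);np.save("pics/w9.npy",d)
p,d=eyes.snapshot("scene");cv2.imwrite("pics/s9.png",cv2.resize(p[120:300,120:330],None,fx=3,fy=3))
E
```

```text
q [ 0.317  0.745 -0.758  2.368  2.204  0.64   0.97 ] 
TCP [0.4587 0.0191 0.3104] tilt out deg 30.1 side deg -0.97 y-elev/head deg -171.64 -0.81 op 0.549 F [ 0.2 -0.3 -0.6]
(0, 0.166, 0.082) [ 61.   -0.5 165.8]
grasp case mm [ -3.    1.3 145.7]
[[ 0.037 -0.017 -0.999]
 [-0.999  0.001 -0.037]
 [ 0.002  1.    -0.017]]
```

View pics/w9.png

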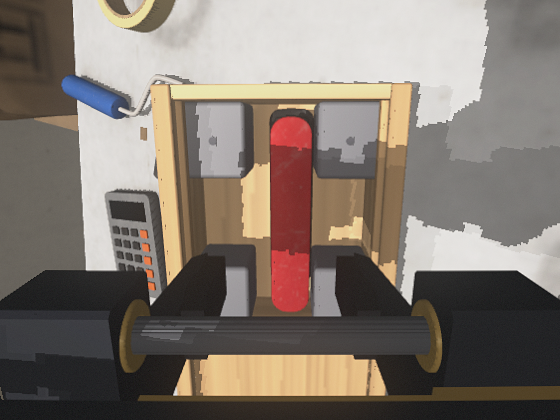

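View pics/s9.png

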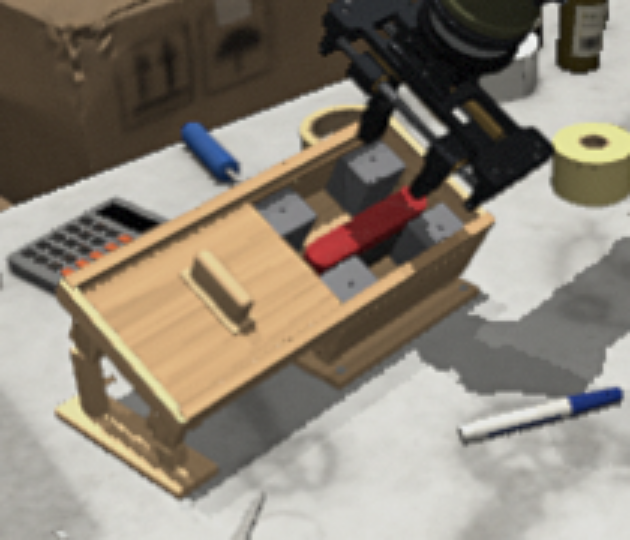

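```bash
python3 go.py "[(0,.205,.089),(0,.03,.089)]"
python3 - <<'E'
from h import *
T=np.load("pics/w9T.npy");d=np.load("pics/w9.npy")
q=lambda P:((P-CASE[:3,3])@CASE[:3,:3]*1e3).round(1)
for n,uv in(("red",[(291,130),(275,200),(308,200),(291,200),(291,300),(291,312)]),("base end",[(291,110)])): print(n,q(cloud("wrist",d,uv,T)).tolist())
vv,uu=np.mgrid[130:300:3,274:309:3];P=q(cloud("wrist",d,np.c_[uu.ravel(),vv.ravel()],T));m=P[:,2]>40
A=np.c_[P[m][:,:2],np.ones(m.sum())];print("top plane",np.linalg.lstsq(A,P[m][:,2],rcond=None)[0].round(3))
E
python3 - <<'E'
from sc import *
def to(q,c,n):
    t,M=fk(q,P);d=M.T@(W(CASE,c)-(t+.147*M[:,0]))*1e3
    q=cmd(q,[tuple(d/n)+(0,)]*n,**K);show(str(c),q);return q
q=to(q,[0,.205,.14],10);q=to(q,[0,.205,.089],5);q=to(q,[0,.03,.089],14);q=to(q,[0,.03,.14],5)
E
```

```text
(0, 0.205, 0.089) [ 51.8  -1.1 204.6]
(0, 0.03, 0.089) [54.7 -1.5 29.7]
grasp case mm [ -3.5   1.3 144.1]
[[ 0.035 -0.016 -0.999]
 [-0.999  0.002 -0.035]
 [ 0.003  1.    -0.016]]
red [[-7.4, -58.2, 46.4], [2.4, -14.6, 48.9], [-18.6, -14.7, 48.4], [-7.8, -14.6, 48.4], [-8.4, 55.8, 48.8], [-8.4, 78.2, 26.1]]
base end [[-7.1, -70.9, 7.5]]
top plane [4.0000e-03 1.0000e-03 4.8254e+01]
[0, 0.205, 0.14] [-0.17  0.78 -0.8   2.27  1.87  0.84  0.85] [29.99 -0.94] [0.434 0.221 0.307] head -171.7
[0, 0.205, 0.089] [-0.16  0.89 -0.77  2.23  1.98  0.88  0.81] [29.99 -0.94] [0.458 0.225 0.262] head -171.7
[0, 0.03, 0.089] [ 0.22  0.87 -0.73  2.32  2.25  0.74  0.91] [29.99 -0.94] [0.484 0.052 0.262] head -171.7
[0, 0.03, 0.14] [ 0.23  0.75 -0.74  2.36  2.18  0.66  0.93] [29.99 -0.94] [0.46  0.048 0.307] head -171.7
```

>>> carry_out(targets="0 0 0 10 0;0 0 0 20 0;0 0 0 25 0;0 0 0 25 0;0 0 0 25 0;0 0 0 25 0;0 0 0 25 0;0 0 0 25 0;0 0 -1 20 0;0 0 0 5 0;0 0 0 0 0;0 15 0 0 0;0 15 0 0 0;0 12 0 0 0;0 7 0 0 0;0 3 0 0 0;0 0 0 0 0")

```text
clock: 33.5
tool_pos: [0.4578, 0.2244, 0.2611]
eef_rot: [0.639, -0.314, -0.392, -0.583]
contact_force: [-0.4, -1.1, -0.7]
opening: 0.007
```

```bash
python3 st.py; python3 go.py "[(0,.205,.089),(0,.03,.089)]"
python3 - <<'E'
from h import *
p,d=eyes.snapshot("wrist");cv2.imwrite("pics/w10.png",p)
p,d=eyes.snapshot("scene");cv2.imwrite("pics/s10.png",cv2.resize(p[120:300,120:330],None,fx=3,fy=3))
E
```

```text
q [-0.161  0.896 -0.773  2.233  1.976  0.879  0.813] 
TCP [0.4578 0.2244 0.2611] tilt out deg 29.88 side deg -1.01 y-elev/head deg -171.77 -0.79 op 0.007 F [-0.4 -1.1 -0.7]
(0, 0.205, 0.089) [-0.4 -1.   0.6]
(0, 0.03, 0.089) [   2.6   -1.5 -174.3]
grasp case mm [ -1.  204.3  88.5]
[[ 0.033 -0.018 -0.999]
 [-0.999  0.003 -0.033]
 [ 0.004  1.    -0.017]]
```

View pics/w10.png

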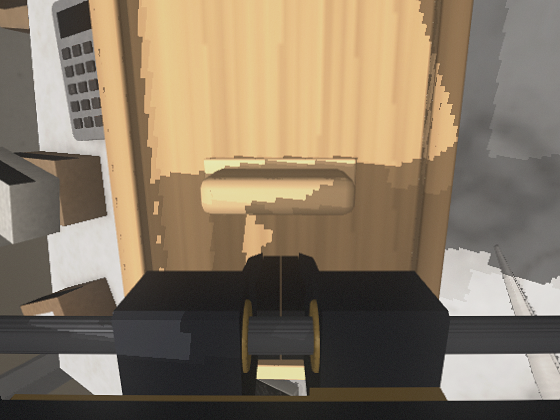

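View pics/s10.png

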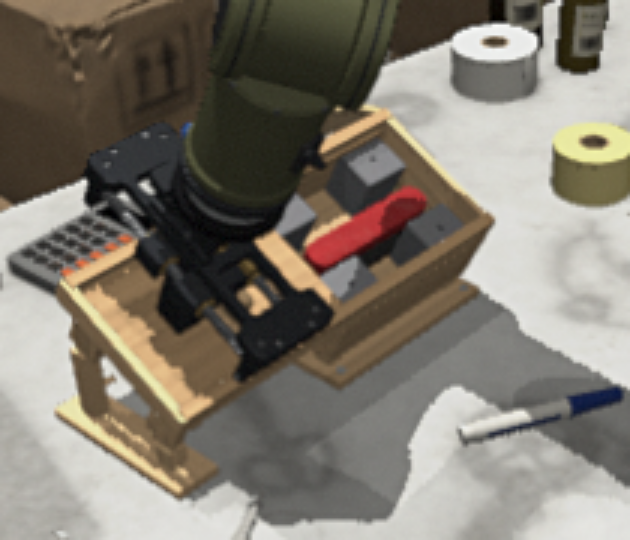

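>>> carry_out(targets="0 0 0 -6 0;0 0 0 -6 0;0 0 0 -6 0;0 0.2 0 -8 0;0 0.2 0 -10 0;0 0.2 0 -10 0;0 0.2 0 -10 0;0 0.2 0 -10 0;0 0.2 0 -10 0;0 0.2 0 -10 0;0 0.2 0 -10 0;0 0.2 0 -10 0;0 0.2 0 -10 0;0 0.2 0 -10 0;0 0.2 0 -10 0;0 0.2 0 -10 0;0 0.2 0 -10 0;0 0 0 -6 0;0 0 0 0 0")

```text
clock: 35.18
tool_pos: [0.4813, 0.0628, 0.2613]
eef_rot: [0.639, -0.315, -0.391, -0.583]
contact_force: [-0.2, 0.9, -0.4]
opening: 0.005
```

```bash
python3 st.py; python3 go.py "[(0,.022,.089)]"
python3 - <<'E'
from h import *
p,d=eyes.snapshot("wrist");cv2.imwrite("pics/w11.png",p)
E
```

```text
q [ 0.195  0.876 -0.737  2.32   2.229  0.755  0.896] 
TCP [0.4813 0.0628 0.2613] tilt out deg 29.91 side deg -1.12 y-elev/head deg -171.87 -0.85 op 0.005 F [-0.2  0.9 -0.4]
(0, 0.022, 0.089) [  0.2  -1.3 -18.8]
grasp case mm [-1.2 40.8 88.8]
[[ 0.033 -0.02  -0.999]
 [-0.999  0.004 -0.033]
 [ 0.005  1.    -0.019]]
```

View pics/w11.png

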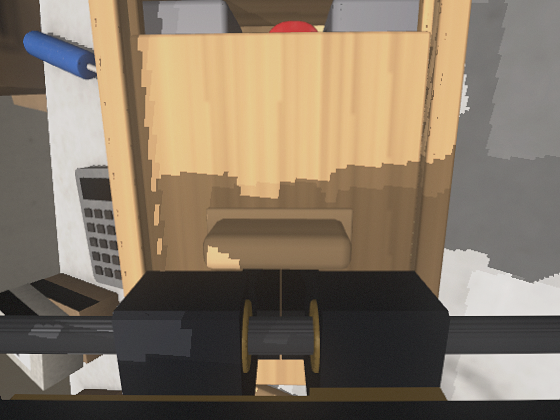

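>>> carry_out(targets="0 0 0 -5 0;0 0 0 -4 0;0 0 0 -3 0;0 0 0 -2 0;0 0 0 0 0")

```text
clock: 35.65
tool_pos: [0.4831, 0.0508, 0.2617]
eef_rot: [0.639, -0.313, -0.392, -0.583]
contact_force: [-0.1, -0.5, -0.8]
opening: 0.007
```

>>> carry_out(targets="0 0 0 -1.5 0;0 0 0 -1.5 0;0 0 0 0 0")

```text
clock: 35.9
tool_pos: [0.4835, 0.0481, 0.2618]
eef_rot: [0.639, -0.313, -0.392, -0.583]
contact_force: [0.1, 0.5, -1.6]
opening: 0.007
```

>>> carry_out(targets="0 0 0 -1 0;0 0 0 -1 0;0 0 0 0 0")

```text
clock: 36.15
tool_pos: [0.4837, 0.0462, 0.2618]
eef_rot: [0.639, -0.313, -0.392, -0.583]
contact_force: [-0.0, 1.3, -1.0]
opening: 0.002
```

```bash
python3 go.py "[(0,.022,.089)]"
python3 - <<'E'
from h import *
p,d=eyes.snapshot("wrist");cv2.imwrite("pics/w12.png",p)
E
```

```text
(0, 0.022, 0.089) [ 0.4 -0.8 -2.5]
grasp case mm [-0.8 24.5 89.3]
[[ 0.034 -0.016 -0.999]
 [-0.999  0.002 -0.034]
 [ 0.002  1.    -0.016]]
```

View pics/w12.png

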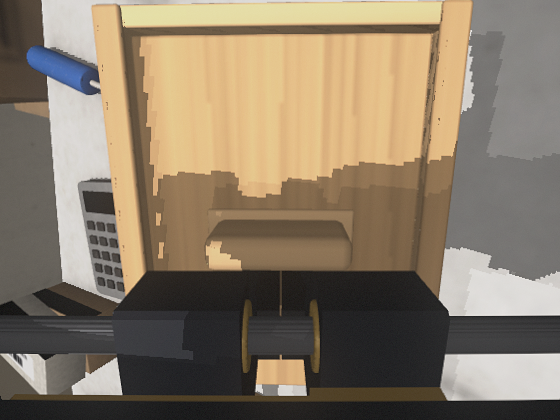

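Almost shut; continue in small steps until the stop is felt.

>>> carry_out(targets="0 0 0 -1 0;0 0 0 -1 0;0 0 0 0 0")

```text
clock: 36.45
tool_pos: [0.4838, 0.0455, 0.2619]
eef_rot: [0.639, -0.312, -0.394, -0.583]
contact_force: [-0.1, 5.6, -2.5]
opening: 0.005
```

>>> carry_out(targets="0 0 0 -1 0;0 0 0 -1 0;0 0 0 0 0")

```text
clock: 36.7
tool_pos: [0.4839, 0.0448, 0.262]
eef_rot: [0.638, -0.31, -0.396, -0.583]
contact_force: [0.4, 9.1, -3.8]
opening: 0.005
```

>>> carry_out(targets="0 0 0 -1 0;0 0 0 0 0")

```text
clock: 36.87
tool_pos: [0.484, 0.0445, 0.262]
eef_rot: [0.638, -0.31, -0.396, -0.583]
contact_force: [0.7, 9.2, -4.9]
opening: 0.003
```

>>> carry_out(targets="0 0 0 3 0;0 0 0 8 0;0 0 0 8 0;0 -15 0 0 0;0 -25 0 0 0;0 -30 0 0 0;0 -30 0 0 0;0 0 0 0 0;0 0 0 0 0")

```text
clock: 37.62
tool_pos: [0.4321, 0.0543, 0.3496]
eef_rot: [0.64, -0.312, -0.391, -0.583]
contact_force: [0.8, 0.0, 0.1]
opening: 0.002
```

```bash
python3 st.py
python3 - <<'E'
from h import *
T=tool_T();p,d=eyes.snapshot("wrist");cv2.imwrite("pics/w13.png",p)
Pc=cloud("wrist",d,np.array([(u,v) for v in range(20,260) for u in range(120,440)]),T);Q=(Pc-CASE[:3,3])@CASE[:3,:3]*1e3
m=(abs(Q[:,0])<35)&(Q[:,2]>86)&(Q[:,2]<97);print("rib y",np.percentile(Q[m][:,1],[1,50,99]).round(1),m.sum())
p,_=eyes.snapshot("scene");cv2.imwrite("pics/s13.png",p)
p,_=eyes.snapshot("top");cv2.imwrite("pics/t13.png",p)
E
```

```text
q [ 0.218  0.623 -0.75   2.4    2.084  0.595  0.947] 
TCP [0.4321 0.0543 0.3496] tilt out deg 30.17 side deg -1.05 y-elev/head deg -171.67 -0.87 op 0.002 F [0.8 0.  0.1]
rib y [ 0.6  6.7 14.2] 1852
```

View pics/w13.png

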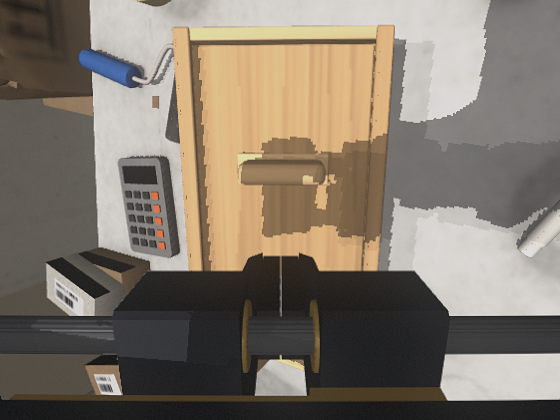

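View pics/s13.png

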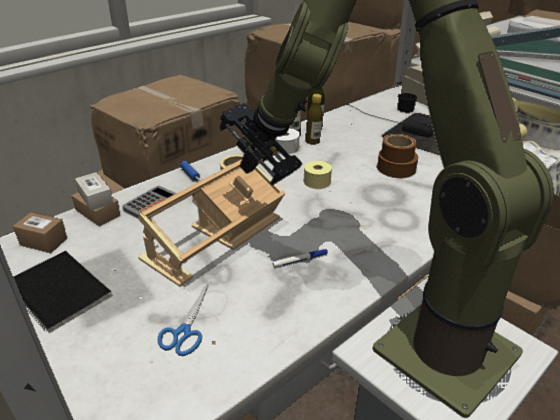

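```bash
python3 -c "
from plant import r
print(r.finish_job())"
```

```text
the job is handed in; nothing more can be done
None
```

The stapler is in the cradle, right way up on the floor of the bay, the cover is shut again, and I handed the job in at about 38 s. The hand-in gives no verdict.

**What I did**
- The cover was already about 27 mm open. I gripped its rib and slid it to fully open.
- I picked up the stapler by its red arm.
- The moves cannot tilt the tool directly, so I tilted it by pushing the arm against its reach limits while it held the stapler in the air. It ended at about 30°, against the 28° slope.
- I lowered the stapler slowly until I felt the floor, then let go.
- I pushed the cover shut against its stop with the closed fingers and drew the gripper clear.

**Last checks**
- **Stapler:** before I shut the cover, its top was 48.3 mm above the bay floor and parallel to it, so it was lying flat. When I let go it had slid about 8 mm down the slope towards the lower blocks.
- **Cover:** the push force rose to about 9–10 N, well over the 1.5 N sliding friction, so it had met its stop. The camera put the rib's middle at y ≈ 7 mm, where 6 mm is shut. That 1 mm difference is within the camera's 2 mm calibration error.
- **Robot and other things:** the gripper is clear of everything. In the pictures the roll, marker and scissors look to be where they were; I did not measure them again.
- **Joint limits:** while tilting, joint 5 read −1.000, right at its limit of −1, as rounded by my readout. I saw no warning, but I cannot say how much margin there was.

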